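# Charge the mill jar with grinding pebbles

## Task

Charge the open porcelain mill jar with a scoop of grinding pebbles: with the hand scoop, take at least four of the six pebbles from the blue tray and tip them into the jar from close over its mouth, moving the pebbles with the scoop only, never with the gripper. Then lay the empty scoop flat on the bench again and let go; every pebble must end up either in the jar or still in the tray, at rest. Do not shove or tip the jar, and leave the jar's lid, the cup and the vase alone.

Things in the scene. Friction and masses are not known exactly. Their poses are not given: they have to be found in the camera images.
- scoop: flat-bottomed aluminium hand scoop, wooden handle, 200 g, lying on the bench, mouth away from the robot. Origin: underside, middle of the pan; x to the mouth, z up. Pan x -55 to 55 mm, 95 mm wide outside, 90 inside, 2.5 mm sheet, flat floor ground to 1.6 mm at the lip; back wall 44 mm high; sides slope down straight from 44 mm at the back to 4 mm at the lip
- scoop_grip (a point): place to grip, on the axis of the handle's front half: scoop x -104, z 50 mm. The handle, 24 mm wide (y) and 28 mm deep, leaves the back wall 34 mm up and slopes up to the rear by 20 degrees; wood from x -76 to -166 mm (there 73 mm high)
- scoop_lip (a point): middle of the scoop's plain straight lip, on the underside: scoop x +55, z 0 mm
- tray: blue plastic tray with the pebbles, fixed to the bench. Origin: middle of the underside; x from its cut-down front (robot side) to its tall far wall, z up. Inside 250 (x) by 120 mm (y), walls 5 mm, upright. Far wall, and sides from x -25 mm on, 55 mm high (59 over the rolled rim); sides 38 mm high at x -75 to -25, else 16; front wall 16 mm (20 over its rim)
- tray_floor (a point): middle of the tray's flat inner floor, 6 mm above the bench. Pushed along it against the far wall the pebbles ride up onto the scoop one after another, at 5 to 15 N; should they jam, ease the scoop back and work it
- jar: white porcelain mill jar without its lid, a plain thick-walled cylinder 140 mm in outside diameter, 120 mm high (123 over the rounded rim), about 1.8 kg, loose on the bench. Origin: middle of the underside, z up. Mouth about 120 mm wide inside; inner floor 12 mm above the bench
- jar_mid (a point): middle of the space inside the jar, on its axis, 60 mm above the bench (60 mm below the rim)
- pebble0: one of six like grinding pebbles, loose, lying flat over the far two thirds of the tray floor: a flattened round of pale ceramic, 38 mm across, 26 mm thick, about 55 g, smooth and slippery, rounded below like a beach pebble, 14 mm flats on both faces. Origin at its middle, own z through its thickness
- pebble1: a grinding pebble like pebble0
- pebble2: a grinding pebble like pebble0
- pebble3: a grinding pebble like pebble0
- pebble4: a grinding pebble like pebble0
- pebble5: a grinding pebble like pebble0
- jar_lid: the jar's loose porcelain lid with a stub knob, 132 mm across, 40 mm high, lying beyond the work. Origin in the middle of its underside. Leave it
- cup: white ceramic mug, 80 mm across, 85 mm high, at one side of the bench. Origin in the middle of its underside. Leave it
- vase: small unglazed white vase, 104 mm across, 135 mm high, at one side of the bench. Origin in the middle of its underside. Leave it
There are look-alikes about, which are no part of the job. Several things look just like the scoop: the one meant starts nearest to the robot's base. What is shaped like the pebble3 but brown is not meant.

How it is judged:
At the end, for the whole second after the job is handed in: At least four pebbles down inside the jar (within 66 mm of the middle of its inside), every other one inside the tray, all still; the scoop lies still and flat (within 6 degrees) on the bench itself; the jar stands upright within 25 mm of where it was ((distance between each of pebble0, pebble1, pebble2, pebble3 and jar_mid below 0.066 m or distance between each of pebble0, pebble1, pebble2, pebble4 and jar_mid below 0.066 m or distance between each of pebble0, pebble1, pebble2, pebble5 and jar_mid below 0.066 m or distance between each of pebble0, pebble1, pebble3, pebble4 and jar_mid below 0.066 m or distance between each of pebble0, pebble1, pebble3, pebble5 and jar_mid below 0.066 m or distance between each of pebble0, pebble1, pebble4, pebble5 and jar_mid below 0.066 m or distance between each of pebble0, pebble2, pebble3, pebble4 and jar_mid below 0.066 m or distance between each of pebble0, pebble2, pebble3, pebble5 and jar_mid below 0.066 m or distance between each of pebble0, pebble2, pebble4, pebble5 and jar_mid below 0.066 m or distance between each of pebble0, pebble3, pebble4, pebble5 and jar_mid below 0.066 m or distance between each of pebble1, pebble2, pebble3, pebble4 and jar_mid below 0.066 m or distance between each of pebble1, pebble2, pebble3, pebble5 and jar_mid below 0.066 m or distance between each of pebble1, pebble2, pebble4, pebble5 and jar_mid below 0.066 m or distance between each of pebble1, pebble3, pebble4, pebble5 and jar_mid below 0.066 m or distance between each of pebble2, pebble3, pebble4, pebble5 and jar_mid below 0.066 m) and (distance between pebble0 and jar_mid below 0.066 m or (x of pebble0 in the frame of tray between -0.125 and 0.125 m and y of pebble0 in the frame of tray between -0.06 and 0.06 m and height (world z) of pebble0 below 0.06 m)) and (distance between pebble1 and jar_mid below 0.066 m or (x of pebble1 in the frame of tray between -0.125 and 0.125 m and y of pebble1 in the frame of tray between -0.06 and 0.06 m and height (world z) of pebble1 below 0.06 m)) and (distance between pebble2 and jar_mid below 0.066 m or (x of pebble2 in the frame of tray between -0.125 and 0.125 m and y of pebble2 in the frame of tray between -0.06 and 0.06 m and height (world z) of pebble2 below 0.06 m)) and (distance between pebble3 and jar_mid below 0.066 m or (x of pebble3 in the frame of tray between -0.125 and 0.125 m and y of pebble3 in the frame of tray between -0.06 and 0.06 m and height (world z) of pebble3 below 0.06 m)) and (distance between pebble4 and jar_mid below 0.066 m or (x of pebble4 in the frame of tray between -0.125 and 0.125 m and y of pebble4 in the frame of tray between -0.06 and 0.06 m and height (world z) of pebble4 below 0.06 m)) and (distance between pebble5 and jar_mid below 0.066 m or (x of pebble5 in the frame of tray between -0.125 and 0.125 m and y of pebble5 in the frame of tray between -0.06 and 0.06 m and height (world z) of pebble5 below 0.06 m)) and linear speed of each of pebble0, pebble1, pebble2, pebble3, pebble4, pebble5 below 0.03 m/s and height (world z) of scoop below 0.005 m and angle between scoop's own z axis and vertical below 0.1 rad and linear speed of scoop below 0.02 m/s and angle between jar's own z axis and vertical below 0.05 rad and distance of jar from where it was at the start of the episode below 0.025 m); the robot touches nothing.
It fails at once if the gripper or arm touches a pebble: they are moved with the scoop only (contact force between any of the fingers, the arm and pebble0 above 0.5 N or contact force between any of the fingers, the arm and pebble1 above 0.5 N or contact force between any of the fingers, the arm and pebble2 above 0.5 N or contact force between any of the fingers, the arm and pebble3 above 0.5 N or contact force between any of the fingers, the arm and pebble4 above 0.5 N or contact force between any of the fingers, the arm and pebble5 above 0.5 N).
It fails at once if the porcelain jar is pushed more than 25 mm or tipped more than 11 degrees (distance of jar from where it was at the start of the episode above 0.025 m or angle between jar's own z axis and vertical above 0.2 rad).
It fails at once if a pebble is thrown or falls from high up (faster than 2.5 m/s, a free fall of 32 cm) (linear speed of any of pebble0, pebble1, pebble2, pebble3, pebble4, pebble5 above 2.5 m/s).
It fails at once if the jar's lid, the cup or the vase is moved more than 20 mm or knocked over (distance of any of jar_lid, cup, vase from where it was at the start of the episode above 0.02 m or angle between any of jar_lid, cup, vase's own z axis and vertical above 0.3 rad).
It also fails if it takes over 64 s, if anything falls off the work surface, if the arm or the gripper's body presses on something with over 40 N, if the wrist force passes 120 N, or if a joint passes its speed limit or range.

## Robot

A 6-joint arm with a two-finger parallel gripper is mounted at the origin on the work surface. World frame = base frame: x ahead of the robot, y to its left, z up, the work surface at z = 0. Lengths are in m, angles in rad, forces in N, time in s.
With the tool pointing down it reaches from about 0.325 to 0.85 m from the base axis. Payload 4.4 kg.
Tool frame: the origin (TCP) lies at the very end of the fingers, on their centre line; the grasp point (between the pads) lies 19 mm behind it; z points along the fingers, y is the line along which they close (so a half turn about z gives the same grasp; the last joint's range is limited). The gripper opens to 94 mm and grips with 3 to 60 N. Pads are 16 mm wide; open, the fingers measure 119 mm over their backs; the gripper's body (75 mm by 177 mm) begins 78 mm behind the grasp point.
Start: joints at [1.175, 0.207, 1.542, -0, 1.393, -0.15], TCP at [0.139, 0.558, 0.205] pointing down, gripper open.
Joint ranges: [-2.73, 2.73], [-0.86, 2.22], [0.23, 2.46], [-1.11, 4.25], [0.08, 2.63], [-2.82, 2.82]. Speed limits (rad/s): [2.79, 2.79, 3.14, 3.14, 3.14, 3.14].

## Interface

Orientations are given as a rotation vector (axis times angle).
In Python, from plant import arm, grab_frame, camera_model gives the robot as it stands.
- The arm moves only by the tool drive_tool, never from a script. Its argument "motion" is one flat list of numbers, 5 for each row, row after row: the shift along the world's x, y, z in units of 60 mm (1.0 is 60 mm), then the turn about the world's z in units of 8 degrees (1.0 is 8 degrees), then the opening, from -1 (shut) to 1 (fully open). A call has 1 to 5 rows; each row shifts and turns the commanded pose from where the row before left it; what a row does not reach is not made up. A row lasts 1/8 s, in which the tool goes at most 62.5 mm and 10.7 degrees, less where a joint would pass 70% of its speed; a pose out of reach is approached as far as the arm can. A call is refused whole if a number of a shift passes 1 or a number of a turn 1, either way. A call with a gripper value outside its range is refused whole. The fingers move at their own pace and stop on an object; the grip force is fixed at half the most. Time passes only in rows, so rows that do not move let the fingers close. It gives the time, the measured TCP pose, the force, the opening and the grip force at its end, in the units of the state.
- arm.read_state(): the state, without advancing time (a new reading comes with each control period).
- grab_frame(name): name is "scene" or "side" or "wrist"; returns (picture, depth): 420x560x3 uint8, blue, green, red; 420x560 float32, m along the optical axis (not along the pixel's ray), 0 where there is no reading.
- camera_model(name): a dict with "intrinsics" (3x3 intrinsics, pixels), "extrinsics" (4x4, takes a point from camera to world coordinates). Camera axes: x right, y down, z forward; pixel columns grow to the right and rows downward; lengths in m; the calibration is good to about 2 mm. A picture is of the moment at which its call begins: read the wrist's pose just before it. camera_model takes no time and is no camera call; for the wrist camera it gives the pose at the moment of the call.
- arm.job_done(): hands the job in; it is judged then, once.
The state is a dict: "clock": time; "q": joint angles; "joint_velocities": joint speeds; "joint_torque": joint torques, N m; "eef_pos": TCP position; "tool_rot": TCP orientation; "contact_force": force on the tool from outside, world axes, zero at the start; "moment": the same for the moment, N m; "finger_gap": finger opening in m; "gripper_force": force on a finger pad.
Only numpy, scipy, OpenCV 4.12 (cv2) and the standard library are available. Lean on these libraries where they do the work, as an engineer would, in place of code of your own. Each camera call takes 0.05 s, during which the arm holds its last target. There are 200 camera calls.

## Working session

There is one attempt and no reset: what is moved stays moved. The work goes in short steps, Python scripts to look and compute and a tool call to move; the robot and the scene stay as the last step left them, time stands still between calls to the robot, and variables do not carry over. Pictures are saved under pics/ and viewed, at most 10 in all, crops included, and the job is handed in when it is done.

Besides the shell and the picture viewer there is one more tool, called after "Call:" as name(argument=value, ...) on one line, values as JSON. drive_tool: Moves the arm, as the interface text tells. Its arguments: {"type":"object","properties":{"motion":{"type":"array"}},"required":["motion"]}

```bash
mkdir -p pics; cat > h.py <<'E'
import numpy as np, cv2
from plant import arm, grab_frame, camera_model
def cap(name,tag):
    s=arm.read_state(); m=camera_model(name); im,d=grab_frame(name)
    np.savez(f'pics/{tag}.npz',im=im,d=d,K=m['intrinsics'],T=m['extrinsics']); cv2.imwrite(f'pics/{tag}.png',im); return s
def load(tag): return np.load(f'pics/{tag}.npz')
def pt(f,u,v,r=1):
    d=f['d'][v-r:v+r+1,u-r:u+r+1]; d=d[d>0]; z=np.median(d)
    p=np.linalg.inv(f['K'])@[u,v,1]*z; return (f['T']@[*p,1])[:3]
def cloud(f):
    d=f['d']; v,u=np.nonzero(d>0); z=d[v,u]
    p=np.linalg.inv(f['K'])@np.stack([u*z,v*z,z]); return (f['T'][:3,:3]@p).T+f['T'][:3,3],u,v
E
python3 - <<'E'
from h import *
print(cap('scene','s1')); cap('side','d1')
a=np.hstack([load('s1')['im'],load('d1')['im']]); cv2.imwrite('pics/a1.png',cv2.resize(a,(800,300)))
print(load('s1')['T'].round(2),load('d1')['T'].round(2))
E
```

```text
{'clock': 0.0, 'q': array([ 1.17546406e+00,  2.07437097e-01,  1.54290107e+00, -1.02299884e-06,
        1.39348913e+00, -1.50497401e-01]), 'joint_velocities': array([ 0.00162766,  0.00115104,  0.00149183, -0.00029065, -0.00060982,
        0.00017013]), 'joint_torque': array([ 1.35418500e-04, -3.70884562e+01, -2.81415099e+01,  6.97685732e-02,
        3.62016808e-02, -1.73250241e-04]), 'eef_pos': array([0.13908241, 0.5571181 , 0.20430618]), 'tool_rot': array([-0.38355192, -3.11748341,  0.00338004]), 'contact_force': array([ 0.28164747, -0.11531779,  0.10545344]), 'moment': array([-0.00308026, -0.02167718,  0.01596027]), 'gripper_force': 0.0, 'finger_gap': 0.09397770859520904}
[[ 0.57  0.66 -0.48  1.45]
 [ 0.82 -0.45  0.35 -0.58]
 [ 0.01 -0.59 -0.8   1.44]
 [ 0.    0.    0.    1.  ]] [[ 0.94 -0.16  0.31  0.3 ]
 [-0.35 -0.43  0.83 -0.91]
 [ 0.01 -0.89 -0.46  0.59]
 [ 0.    0.    0.    1.  ]]
```

View pics/s1.png

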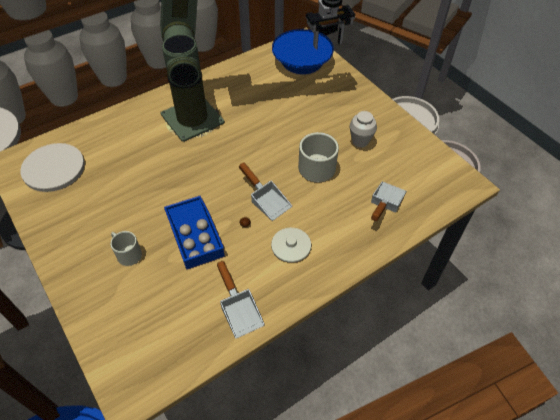

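```bash
python3 - <<'E'
from h import *
f=load('s1'); im=f['im']
cv2.imwrite('pics/c1.png',cv2.resize(im[120:280,150:350],(800,640),interpolation=cv2.INTER_CUBIC)[:600])
for n,(u,v) in dict(base=(190,115),A=(268,200),B=(240,312),C=(390,195)).items(): print(n,pt(f,u,v).round(3))
P,u,v=cloud(f); hsv=cv2.cvtColor(im,cv2.COLOR_BGR2HSV)[v,u]
# tray: blue
m=(hsv[:,0]>100)&(hsv[:,0]<130)&(hsv[:,1]>120)&(u<230)&(u>155)&(v>190)&(v<275)&(P[:,2]>-.02)
r=m&(P[:,2]>.045); 
print('tray rect',cv2.minAreaRect(P[m][:,:2].astype(np.float32)),P[m][:,2].min(),P[m][:,2].max(), m.sum())
# jar rim
j=(u>295)&(u<342)&(v>130)&(v<185)&(P[:,2]>.112)
q=P[j]; print('jar',cv2.minEnclosingCircle(q[:,:2].astype(np.float32)),q[:,2].max())
A=np.c_[2*q[:,:2],np.ones(len(q))]; s=np.linalg.lstsq(A,(q[:,:2]**2).sum(1),rcond=None)[0]; print(s)
# scoop handle (brown) near
h=((hsv[:,0]<15)&(hsv[:,1]>130)&(u>235)&(u<262)&(v>160)&(v<192)&(P[:,2]>.02))
print('handle n',h.sum()); c=P[h]; print(c.mean(0),cv2.minAreaRect(c[:,:2].astype(np.float32)),c.min(0),c.max(0))
s_=(hsv[:,1]<60)&(u>240)&(u<295)&(v>178)&(v<222)&(P[:,2]>-.01)&(P[:,2]<.055)
print('pan',s_.sum(),cv2.minAreaRect(P[s_][:,:2].astype(np.float32)))
# pebbles
w=(hsv[:,1]<90)&(hsv[:,2]>120)&(u>172)&(u<222)&(v>200)&(v<265)
k=np.zeros(im.shape[:2],np.uint8); k[v[w],u[w]]=255
n,l,st,ce=cv2.connectedComponentsWithStats(k)
for i in range(1,n):
  if st[i,4]>8: mm=l[v,u]==i; print('peb',ce[i].round(),st[i,4],P[mm].mean(0).round(3))
E
```

```text
base [ 0.053 -0.03   0.074]
A [0.515 0.019 0.   ]
B [ 0.827 -0.291  0.003]
C [0.744 0.393 0.001]
tray rect ((0.48958253860473633, -0.2653219997882843), (0.13153457641601562, 0.268255352973938), 78.49862670898438) -0.004475329678046425 0.06991633195928992 2114
jar ((0.49468252062797546, 0.24933423101902008), 0.0732678547501564) 0.13201331007876815
[ 0.49531185  0.24955291 -0.30328607]
handle n 157
[4.23765222e-01 1.80387299e-04 6.71785839e-02] ((0.42371055483818054, 0.001425003632903099), (0.08497583121061325, 0.022973449900746346), 9.496072769165039) [ 0.38039133 -0.0154057   0.03968823] [0.46581554 0.01508517 0.08894853]
pan 953 ((0.5229654908180237, 0.01857028156518936), (0.14880776405334473, 0.10087582468986511), 7.085086822509766)
peb [177. 202.] 9 [ 0.353 -0.254  0.014]
peb [201. 223.] 65 [ 0.489 -0.233  0.031]
peb [184. 228.] 63 [ 0.477 -0.29   0.031]
peb [203. 237.] 65 [ 0.541 -0.254  0.031]
peb [188. 243.] 68 [ 0.534 -0.307  0.031]
peb [208. 247.] 59 [ 0.588 -0.262  0.034]
peb [193. 253.] 35 [ 0.584 -0.313  0.037]
```

View pics/c1.png

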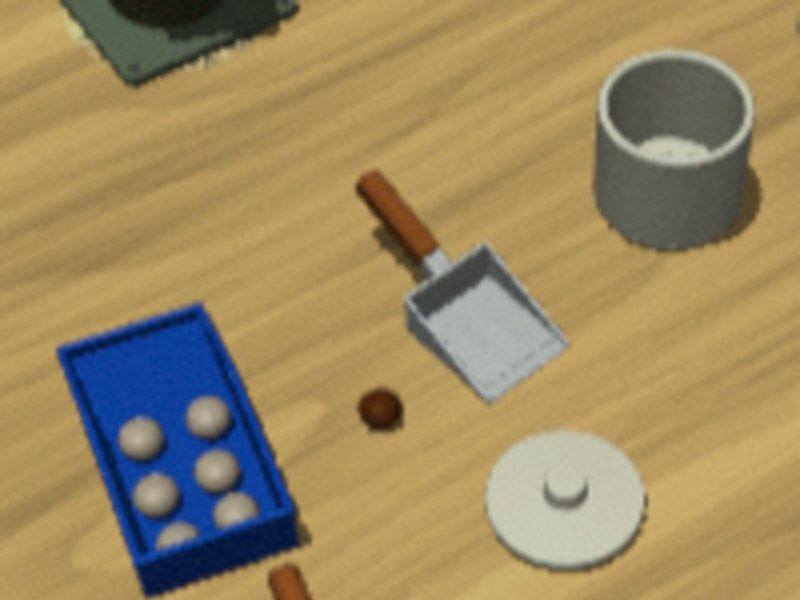

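Scoops look-alike at px A (268,195), B (240,305), C (390,195); A (r≈0.54 m) is nearest the base, so it is the one meant (the crop confirms it: mouth away, beside the jar). The brown pebble at (245,222) is ignored.

Call:
drive_tool(motion=[0.45,-0.84,0,0.25,1,0.45,-0.84,0,0.25,1,0.45,-0.84,0,0.25,1,0.45,-0.84,0,0.25,1,0.45,-0.84,0,0.25,1])

```text
clock: 0.72
eef_pos: [0.2746, 0.3041, 0.2051]
tool_rot: [0.108, 3.14, -0.0]
contact_force: [1.4, -1.0, 1.0]
finger_gap: 0.0941
gripper_force: 0.0
```

Call:
drive_tool(motion=[0.45,-0.84,0,0.25,1,0.45,-0.84,0,0.25,1,0.45,-0.84,0,0.25,1,0.45,-0.84,0,0.25,1,0.45,-0.84,0,0.25,1])

```text
clock: 1.35
eef_pos: [0.4097, 0.0521, 0.2053]
tool_rot: [-0.165, 3.137, 0.0]
contact_force: [0.2, 0.6, 0.2]
finger_gap: 0.0936
gripper_force: 0.0
```

Call:
drive_tool(motion=[0.5,-0.8,0,0.3,1,0,0,0,0,1,0,0,0,0,1])

```text
clock: 1.72
eef_pos: [0.4386, 0.0062, 0.2048]
tool_rot: [0.228, -3.132, -0.002]
contact_force: [0.7, 0.0, 0.1]
finger_gap: 0.0939
gripper_force: 0.0
```

```bash
python3 - <<'E'
from h import *
s=cap('wrist','w1'); print(s['eef_pos'],s['tool_rot'])
f=load('w1'); im=f['im']; P,u,v=cloud(f); hsv=cv2.cvtColor(im,cv2.COLOR_BGR2HSV)[v,u]
h=(hsv[:,0]<15)&(hsv[:,1]>130)&(P[:,2]>.02)&(P[:,2]<.1); print('handle',cv2.minAreaRect(P[h][:,:2].astype(np.float32)),h.sum())
f=load('s1')
for n,c in dict(vase=(363,125),cup=(125,245)).items(): print(n,pt(f,*c))
P,u,v=cloud(f);im=f['im'];hsv=cv2.cvtColor(im,cv2.COLOR_BGR2HSV)[v,u]
m=(hsv[:,0]>100)&(hsv[:,0]<130)&(hsv[:,1]>120)&(u<230)&(u>155)&(v>190)&(v<275)
th=np.radians(-11.5);c=np.array([.4896,-.2653]);R=np.array([[np.cos(th),np.sin(th)],[-np.sin(th),np.cos(th)]])
q=(P[m][:,:2]-c)@R.T; z=P[m][:,2]
for nm,k in dict(far=(q[:,0]>.1)&(z>.056),L=(q[:,1]>.04)&(z>.056),R_=(q[:,1]<-.04)&(z>.056),front=(q[:,0]<-.1)&(z>.014)&(z<.03)&(abs(q[:,1])<.04)).items():
  print(nm,k.sum(),np.percentile(q[k],[5,50,95],axis=0).round(3).tolist())
  if nm in('L','R_'): print(np.polyfit(q[k][:,0],q[k][:,1],1))
E
```

```text
[0.43857355 0.00624638 0.20482159] [ 2.27967070e-01 -3.13157896e+00 -1.61695874e-03]
handle ((0.4177059531211853, 0.006752092391252518), (0.09198638051748276, 0.023280760273337364), 7.47136926651001) 2044
vase [0.49979068 0.4509381  0.11889171]
cup [ 0.41260872 -0.47712727  0.01072257]
far 111 [[0.103, -0.063], [0.127, -0.003], [0.132, 0.063]]
L 88 [[-0.024, 0.048], [0.069, 0.061], [0.129, 0.065]]
[-0.04154238  0.06282423]
R_ 109 [[-0.023, -0.065], [0.06, -0.062], [0.129, -0.049]]
[ 0.03881214 -0.06281465]
front 37 [[-0.129, -0.036], [-0.125, 0.007], [-0.11, 0.038]]
```

View pics/w1.png

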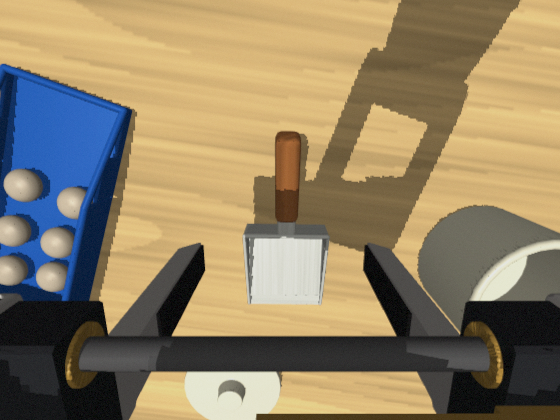

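Call:
drive_tool(motion=[0,0.055,-0.8,-0.1,1,0,0,-0.8,0,1,0,0,-0.8,0,1,0,0,-0.47,0,1,0,0,0,0,1])

```text
clock: 2.4
eef_pos: [0.4361, 0.0111, 0.0313]
tool_rot: [0.211, -3.128, -0.003]
contact_force: [0.4, -0.6, 0.8]
finger_gap: 0.0936
gripper_force: 0.0
```

Call:
drive_tool(motion=[0,0,0,0,-1,0,0,0,0,-1,0,0,0,0,-1,0,0,0,0,-1])

```text
clock: 2.9
eef_pos: [0.4399, 0.009, 0.0339]
tool_rot: [-0.207, 3.133, -0.001]
contact_force: [-0.8, 0.6, -0.3]
finger_gap: 0.0576
gripper_force: 0.0
```

Call:
drive_tool(motion=[0,0,0,0,-1,0,0,0,0,-1,0,0,0,0,-1,0,0,0,0,-1,0,0,0,0,-1])

```text
clock: 3.52
eef_pos: [0.4393, 0.0091, 0.0332]
tool_rot: [0.207, -3.135, -0.0]
contact_force: [0.6, -0.9, -1.3]
finger_gap: 0.0237
gripper_force: 30.0
```

Call:
drive_tool(motion=[0,0,0,0,-0.6,0,0,0,0,-0.6,0,0,0,0,-0.6])

```text
clock: 3.9
eef_pos: [0.4393, 0.0092, 0.0332]
tool_rot: [0.207, -3.135, -0.0]
contact_force: [0.3, -0.7, -0.4]
finger_gap: 0.0236
gripper_force: 30.0
```

Call:
drive_tool(motion=[0,0,0,0,-0.52,0,0,0,0,-0.52,0,0,0,0,-0.52])

```text
clock: 4.28
eef_pos: [0.4393, 0.0092, 0.0332]
tool_rot: [0.207, -3.135, -0.0]
contact_force: [-0.2, 0.1, -1.4]
finger_gap: 0.0235
gripper_force: 30.0
```

Call:
drive_tool(motion=[0,0,0,0,-0.5,0,0,0,0,-0.5,0,0,0,0,-0.5])

```text
clock: 4.65
eef_pos: [0.4393, 0.0092, 0.0332]
tool_rot: [0.207, -3.135, -0.0]
contact_force: [0.3, 0.1, -2.1]
finger_gap: 0.0241
gripper_force: 17.4
```

Call:
drive_tool(motion=[0,0,0,0,-0.49,0,0,0,0,-0.49,0,0,0,0,-0.49])

```text
clock: 5.03
eef_pos: [0.4393, 0.0092, 0.0333]
tool_rot: [0.208, -3.135, -0.0]
contact_force: [-0.5, -0.9, -0.4]
finger_gap: 0.0242
gripper_force: 1.1
```

Call:
drive_tool(motion=[0,0,0,0,-0.485,0,0,0,0,-0.485,0,0,0,0,-0.485])

```text
clock: 5.4
eef_pos: [0.4396, 0.0091, 0.0334]
tool_rot: [-0.208, 3.134, -0.0]
contact_force: [0.3, 0.1, 0.1]
finger_gap: 0.0244
gripper_force: 0.0
```

Call:
drive_tool(motion=[0,0,0,0,-1,0,0,0,0,-1,0,0,0.4,0,-1,0,0,0.6,0,-1,0,0,0.5,0,-1])

```text
clock: 6.02
eef_pos: [0.4386, 0.0092, 0.1237]
tool_rot: [0.207, -3.133, -0.0]
contact_force: [0.8, 0.1, -1.9]
finger_gap: 0.0239
gripper_force: 30.0
```

Call:
drive_tool(motion=[-0.44,-0.79,0,-0.48,-1,-0.44,-0.79,0,-0.48,-1,-0.44,-0.79,0,-0.48,-1,-0.44,-0.79,0,-0.48,-1,-0.44,-0.79,0,-0.48,-1])

```text
clock: 6.65
eef_pos: [0.3058, -0.2287, 0.1228]
tool_rot: [-0.321, -3.125, -0.001]
contact_force: [0.3, -0.1, -1.0]
finger_gap: 0.0235
gripper_force: 30.0
```

Call:
drive_tool(motion=[0,0,0,0,-1,0,0,0,0,-1])

```text
clock: 6.9
eef_pos: [0.3068, -0.2272, 0.1227]
tool_rot: [-0.319, -3.124, -0.003]
contact_force: [-0.4, 0.7, -2.8]
finger_gap: 0.0238
gripper_force: 30.0
```

```bash
python3 - <<'E'
from h import *
s=cap('side','d2');cap('scene','s2'); print(s['eef_pos'],s['tool_rot'],s['moment'])
f=load('s2'); g=load('d2')
a=np.hstack([cv2.resize(f['im'][120:300,120:300],(400,400)),cv2.resize(g['im'],(400,300))[:, :] if 0 else cv2.resize(g['im'],(400,400))])
cv2.imwrite('pics/a2.png',a)
E
```

```text
[ 0.30682971 -0.2271518   0.1226571 ] [-3.19386320e-01 -3.12420915e+00 -2.57169686e-03] [-0.01016027  0.12023252  0.04293494]
```

View pics/a2.png

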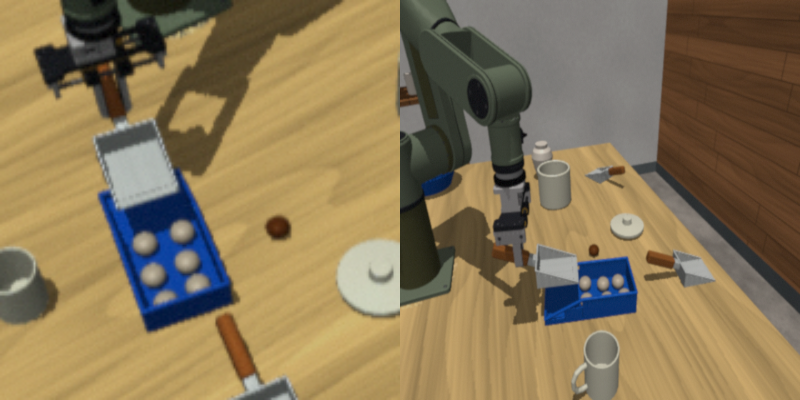

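```bash
cat >> h.py <<'E'
th=np.radians(-11.5);C=np.array([.4896,-.2653]);RT=np.array([[np.cos(th),np.sin(th)],[-np.sin(th),np.cos(th)]])
def tray(P): return np.c_[(P[:,:2]-C)@RT.T,P[:,2]]
E
python3 - <<'E'
from h import *
for t in ('s2','d2'):
  f=load(t);P,u,v=cloud(f);q=tray(P);hsv=cv2.cvtColor(f['im'],cv2.COLOR_BGR2HSV)[v,u]
  k=(q[:,0]>-.16)&(q[:,0]<0)&(abs(q[:,1])<.06)&(q[:,2]>.06)&(q[:,2]<.2)&(hsv[:,1]<90)
  a=q[k]
  for x in np.arange(-.15,0,.015):
    b=a[abs(a[:,0]-x)<.0075]
    if len(b)>5: print(t,round(x,3),len(b),'z',np.percentile(b[:,2],[5,30,50,95]).round(3),'y',np.percentile(b[:,1],[2,98]).round(3))
E
```

```text
s2 -0.15 97 z [0.091 0.108 0.119 0.14 ] y [-0.043  0.042]
s2 -0.135 268 z [0.089 0.097 0.11  0.137] y [-0.045  0.044]
s2 -0.12 101 z [0.089 0.093 0.095 0.124] y [-0.048  0.045]
s2 -0.105 114 z [0.088 0.092 0.094 0.117] y [-0.048  0.045]
s2 -0.09 107 z [0.088 0.092 0.093 0.114] y [-0.047  0.045]
s2 -0.075 104 z [0.087 0.091 0.093 0.109] y [-0.046  0.044]
s2 -0.06 116 z [0.088 0.091 0.093 0.104] y [-0.048  0.046]
s2 -0.045 111 z [0.088 0.09  0.092 0.099] y [-0.047  0.044]
s2 -0.03 36 z [0.091 0.092 0.093 0.1  ] y [-0.045  0.045]
d2 -0.15 136 z [0.111 0.129 0.133 0.136] y [-0.048  0.038]
d2 -0.135 433 z [0.09  0.096 0.108 0.132] y [-0.049  0.047]
d2 -0.12 330 z [0.089 0.091 0.1   0.123] y [-0.049  0.047]
d2 -0.105 323 z [0.089 0.091 0.095 0.118] y [-0.049  0.047]
d2 -0.09 280 z [0.089 0.091 0.092 0.112] y [-0.049  0.047]
d2 -0.075 274 z [0.089 0.09  0.091 0.107] y [-0.049  0.046]
d2 -0.06 253 z [0.089 0.09  0.091 0.101] y [-0.049  0.046]
d2 -0.045 234 z [0.088 0.089 0.09  0.096] y [-0.048  0.045]
d2 -0.03 58 z [0.088 0.089 0.089 0.092] y [-0.049  0.046]
```

Call:
drive_tool(motion=[-0.12,0.045,0,0,-1,0,0,-0.6,0,-1,0,0,-0.48,0,-1,0,0,0,0,-1])

```text
clock: 7.5
eef_pos: [0.2985, -0.2221, 0.0565]
tool_rot: [-0.315, -3.121, -0.007]
contact_force: [-1.0, 0.9, -1.7]
finger_gap: 0.0241
gripper_force: 30.0
```

Call:
drive_tool(motion=[0.15,-0.03,0,0,-1,0.15,-0.03,0,0,-1,0.15,-0.03,0,0,-1,0.13,-0.026,0,0,-1,0,0,0,0,-1])

```text
clock: 8.12
eef_pos: [0.3359, -0.2325, 0.0587]
tool_rot: [0.317, 3.125, -0.001]
contact_force: [0.4, 0.5, -3.1]
finger_gap: 0.0239
gripper_force: 30.0
```

```bash
python3 - <<'E'
from h import *
s=cap('side','d3');cap('scene','s3'); print(s['eef_pos'],s['contact_force'])
f=load('s3'); g=load('d3')
a=np.hstack([cv2.resize(f['im'][180:280,140:240],(400,400),interpolation=2),cv2.resize(g['im'][240:360,180:340],(533,400),interpolation=2)[:,:400]])
cv2.imwrite('pics/a3.png',a)
E
```

```text
[ 0.33587173 -0.23251672  0.05873025] [ 0.42242329  0.52524375 -3.10306518]
```

View pics/a3.png

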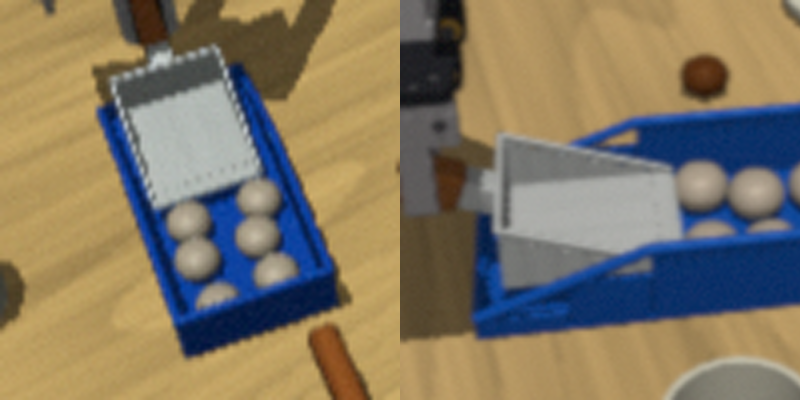

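Call:
drive_tool(motion=[-0.05,0.01,-0.1,0,-1,0,0,-0.1,0,-1,0,0,-0.1,0,-1,0,0,-0.02,0,-1,0,0,0,0,-1])

```text
clock: 8.85
eef_pos: [0.3321, -0.2317, 0.0394]
tool_rot: [0.318, 3.125, -0.0]
contact_force: [-0.4, 0.5, 1.2]
finger_gap: 0.0237
gripper_force: 30.0
```

Call:
drive_tool(motion=[0.1,-0.02,0,0,-1,0.1,-0.02,0,0,-1,0.1,-0.02,0,0,-1,0.1,-0.02,0,0,-1,0.1,-0.02,0,0,-1])

```text
clock: 9.48
eef_pos: [0.3622, -0.2376, 0.0394]
tool_rot: [-0.318, -3.125, -0.0]
contact_force: [-4.1, 1.5, 5.9]
finger_gap: 0.0238
gripper_force: 30.0
```

Call:
drive_tool(motion=[0.1,-0.02,0,0,-1,0.1,-0.02,0,0,-1,0.1,-0.02,0,0,-1,0.1,-0.02,0,0,-1,0.1,-0.02,0,0,-1])

```text
clock: 10.1
eef_pos: [0.3924, -0.2436, 0.0394]
tool_rot: [-0.318, -3.125, -0.0]
contact_force: [-2.9, 1.1, 4.7]
finger_gap: 0.0239
gripper_force: 30.0
```

Call:
drive_tool(motion=[0.1,-0.02,0,0,-1,0.1,-0.02,0,0,-1,0.1,-0.02,0,0,-1])

```text
clock: 10.48
eef_pos: [0.4098, -0.247, 0.0394]
tool_rot: [-0.318, -3.124, -0.001]
contact_force: [-5.7, 1.3, 6.7]
finger_gap: 0.0237
gripper_force: 30.0
```

Call:
drive_tool(motion=[0.1,-0.02,0,0,-1,0.1,-0.02,0,0,-1,0.1,-0.02,0,0,-1])

```text
clock: 10.85
eef_pos: [0.4277, -0.2506, 0.0394]
tool_rot: [-0.318, -3.124, -0.0]
contact_force: [-5.3, 1.6, 6.7]
finger_gap: 0.024
gripper_force: 30.0
```

Call:
drive_tool(motion=[0.1,-0.02,0,0,-1,0.1,-0.02,0,0,-1,0.06,-0.012,0,0,-1])

```text
clock: 11.22
eef_pos: [0.4429, -0.2536, 0.0394]
tool_rot: [-0.317, -3.123, -0.001]
contact_force: [-7.3, 1.4, 9.7]
finger_gap: 0.0237
gripper_force: 30.0
```

```bash
python3 - <<'E'
from h import *
s=cap('side','d4');cap('scene','s4'); print(s['eef_pos'],s['contact_force'])
f=load('s4'); g=load('d4')
a=np.hstack([cv2.resize(f['im'][180:280,140:240],(400,400),interpolation=2),cv2.resize(g['im'][240:360,200:320],(400,400),interpolation=2)])
cv2.imwrite('pics/a4.png',a)
E
```

```text
[ 0.44285687 -0.25362849  0.0394142 ] [-7.28596143  1.422066    9.71708523]
```

View pics/a4.png

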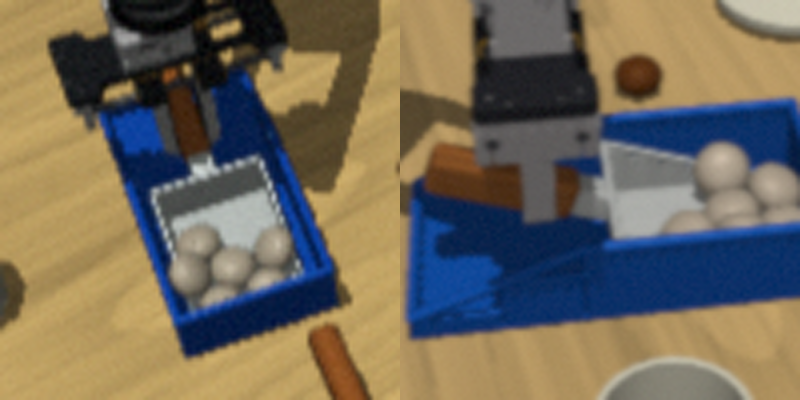

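Call:
drive_tool(motion=[0.08,-0.016,0,0,-1,0.08,-0.016,0,0,-1,0.06,-0.012,0,0,-1])

```text
clock: 11.7
eef_pos: [0.456, -0.2562, 0.0394]
tool_rot: [-0.318, -3.123, -0.001]
contact_force: [-8.1, 1.2, 8.5]
finger_gap: 0.0242
gripper_force: 30.0
```

Call:
drive_tool(motion=[0.04,-0.008,0,0,-1,0,0,-0.05,0,-1,0,0,-0.05,0,-1,-0.02,0.004,-0.05,0,-1,-0.02,0.004,-0.03,0,-1])

```text
clock: 12.32
eef_pos: [0.4581, -0.257, 0.0315]
tool_rot: [0.318, 3.124, -0.001]
contact_force: [-7.6, 4.3, 20.4]
finger_gap: 0.0239
gripper_force: 30.0
```

```bash
python3 - <<'E'
from h import *
s=cap('side','d5');cap('scene','s5'); print(s['eef_pos'],s['contact_force'])
f=load('s5'); g=load('d5')
a=np.hstack([cv2.resize(f['im'][180:280,140:240],(400,400),interpolation=2),cv2.resize(g['im'][240:360,200:320],(400,400),interpolation=2)])
cv2.imwrite('pics/a5.png',a)
E
```

```text
[ 0.45807144 -0.25699808  0.0315324 ] [-7.61523387  4.33193179 20.35949462]
```

View pics/a5.png

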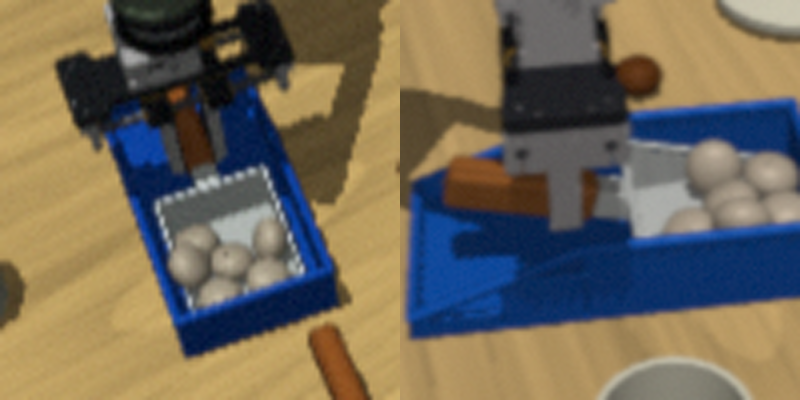

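Call:
drive_tool(motion=[-0.03,0.006,-0.06,0,-1,-0.03,0.006,-0.06,0,-1,-0.03,0.006,-0.03,0,-1,0,0,0,0,-1])

```text
clock: 12.92
eef_pos: [0.4538, -0.2562, 0.0217]
tool_rot: [0.318, 3.121, -0.002]
contact_force: [-2.9, 3.5, 13.1]
finger_gap: 0.0239
gripper_force: 30.0
```

```bash
cat > pan.py <<'E'
from h import *
import sys
t=sys.argv[1]; s=cap('side','d'+t);cap('scene','s'+t); print(s['eef_pos'],s['contact_force'])
a=None
for T in ('s'+t,'d'+t):
  f=load(T);P,u,v=cloud(f);hsv=cv2.cvtColor(f['im'],cv2.COLOR_BGR2HSV)[v,u]
  d=P[:,:2]-s['eef_pos'][:2]; R=s['tool_rot']; M=cv2.Rodrigues(R)[0]; y=M[:2,1]*np.sign(M[1,1]); x=np.array([y[1],-y[0]])
  q=np.c_[d@x,d@y,P[:,2]]; k=(q[:,0]>.03)&(q[:,0]<.19)&(abs(q[:,1])<.05)&(hsv[:,1]<110)&(P[:,2]>s['eef_pos'][2]-.15)
  # left wall top edge profile
  for sg in (-1,1):
    e=[(c,np.percentile(q[k&(abs(q[:,0]-c)<.005)&(abs(sg*q[:,1]-.046)<.004),2],90).round(3)) for c in np.arange(.05,.16,.02) if (k&(abs(q[:,0]-c)<.005)&(abs(sg*q[:,1]-.046)<.004)).sum()>2]
    print(T,sg,[(round(float(c),2),float(z)) for c,z in e], np.degrees(np.arctan(np.polyfit(*zip(*e),1)[0])).round(1) if len(e)>2 else '')
E
python3 pan.py 6
```

```text
[ 0.45379668 -0.25616525  0.02170769] [-2.88694733  3.50662759 13.09341975]
s6 -1 [(0.05, 0.049), (0.07, 0.043), (0.11, 0.07), (0.13, 0.045)] 5.4
s6 1 [(0.05, 0.05), (0.07, 0.046), (0.09, 0.047), (0.11, 0.044), (0.13, 0.043)] -4.6
d6 -1 [(0.05, 0.048), (0.09, 0.065), (0.11, 0.066)] 17.6
d6 1 [(0.05, 0.045), (0.07, 0.044), (0.09, 0.043), (0.11, 0.04), (0.15, 0.036)] -5.3
```

Call:
drive_tool(motion=[-0.03,0.006,0.03,0,-1,-0.05,0.01,0.06,0,-1,-0.05,0.01,0.1,0,-1,0,0,0.15,0,-1,0,0,0.2,0,-1])

```text
clock: 13.65
eef_pos: [0.4428, -0.2533, 0.0518]
tool_rot: [-0.318, -3.124, -0.002]
contact_force: [-0.0, 0.0, -5.0]
finger_gap: 0.0238
gripper_force: 30.0
```

Call:
drive_tool(motion=[0,0,0.3,0,-1,0,0,0.4,0,-1,0,0,0.35,0,-1,0,0,0.2,0,-1,0,0,0,0,-1])

```text
clock: 14.28
eef_pos: [0.4442, -0.2544, 0.1281]
tool_rot: [0.318, 3.123, -0.002]
contact_force: [0.9, -0.3, -5.9]
finger_gap: 0.0237
gripper_force: 30.0
```

```bash
python3 pan.py 7; python3 - <<'E'
from h import *
f=load('s7'); g=load('d7')
cv2.imwrite('pics/a7.png',np.hstack([cv2.resize(f['im'][130:280,120:270],(400,400),interpolation=2),cv2.resize(g['im'][150:330,180:360],(400,400),interpolation=2)]))
E
```

```text
[ 0.44424654 -0.25439933  0.12805019] [ 0.85706549 -0.29822218 -5.85201498]
s7 -1 [(0.05, 0.133), (0.07, 0.124), (0.09, 0.132), (0.11, 0.128), (0.13, 0.087)] -23.7
s7 1 [(0.05, 0.131), (0.07, 0.119), (0.09, 0.112), (0.11, 0.098), (0.13, 0.089)] -27.7
d7 -1 [(0.05, 0.126), (0.07, 0.116), (0.09, 0.128), (0.11, 0.124), (0.13, 0.096)] -14.6
d7 1 [(0.05, 0.129), (0.07, 0.116), (0.09, 0.107), (0.11, 0.097)] -27.7
```

View pics/a7.png

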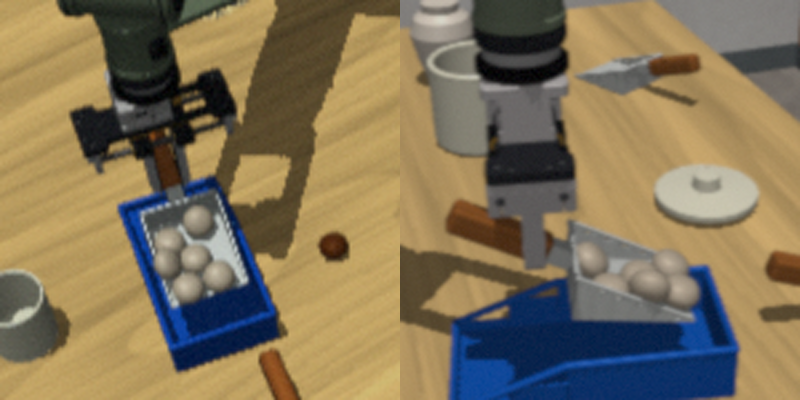

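```bash
python3 pan.py 8
```

```text
[ 0.44298109 -0.25334651  0.12617497] [-0.17240297  1.68989653 -5.46989307]
s8 -1 [(0.05, 0.13), (0.07, 0.121), (0.09, 0.131), (0.11, 0.132), (0.13, 0.096)] -15.9
s8 1 [(0.05, 0.135), (0.07, 0.124), (0.09, 0.108), (0.11, 0.096), (0.13, 0.087)] -31.8
d8 -1 [(0.05, 0.125), (0.07, 0.114), (0.09, 0.126), (0.11, 0.123), (0.13, 0.093)] -15.4
d8 1 [(0.05, 0.125), (0.07, 0.115), (0.09, 0.104), (0.11, 0.093)] -28.1
```

Call:
drive_tool(motion=[0,0,-0.25,0,-1,0,0,-0.4,0,-1,-0.05,0.01,-0.4,0,-1,-0.1,0.02,-0.2,0,-1,-0.05,0.01,-0.1,0,-1])

```text
clock: 15.1
eef_pos: [0.4321, -0.2515, 0.0459]
tool_rot: [0.318, 3.124, 0.0]
contact_force: [0.4, 1.0, 0.8]
finger_gap: 0.0237
gripper_force: 30.0
```

Call:
drive_tool(motion=[0,0,-0.08,0,-1,0,0,0,0,-0.49,0,0,0,0,-0.45,0,0,0,0,-0.3,0,0,0,0,-0.2])

```text
clock: 15.72
eef_pos: [0.4319, -0.2518, 0.0414]
tool_rot: [0.318, 3.125, -0.001]
contact_force: [-0.0, -0.6, -0.1]
finger_gap: 0.037
gripper_force: 0.0
```

```bash
python3 pan.py 9
```

```text
[ 0.43194289 -0.25177427  0.04138536] [-0.04536084 -0.59412221 -0.12651574]
s9 -1 [(0.05, 0.053), (0.07, 0.04), (0.09, 0.048), (0.11, 0.055), (0.13, 0.025)] -11.6
s9 1 [(0.05, 0.047), (0.07, 0.04), (0.09, 0.033), (0.11, 0.028), (0.13, 0.017)] -19.8
d9 -1 [(0.09, 0.05), (0.11, 0.049)] 
d9 1 [(0.05, 0.042), (0.07, 0.033), (0.09, 0.027), (0.11, 0.02)] -19.8
```

Call:
drive_tool(motion=[0.1,-0.02,-0.08,0,-0.2,0.1,-0.02,-0.08,0,-0.2,0,0,0,0,-0.2,0,0,0,0,-1,0,0,0,0,-1])

```text
clock: 16.45
eef_pos: [0.4435, -0.2538, 0.0314]
tool_rot: [-0.318, -3.125, 0.0]
contact_force: [0.3, 0.3, -1.5]
finger_gap: 0.0236
gripper_force: 30.0
```

Call:
drive_tool(motion=[0,0,0,0,-1,0,0,0,0,-1,0,0,-0.06,0,-1,-0.02,0.004,-0.06,0,-1,-0.02,0.004,-0.05,0,-1])

```text
clock: 17.08
eef_pos: [0.443, -0.2538, 0.0266]
tool_rot: [0.318, 3.123, -0.0]
contact_force: [-7.5, 8.0, 32.0]
finger_gap: 0.0234
gripper_force: 30.0
```

```bash
python3 pan.py 10
```

```text
[ 0.44302776 -0.25378218  0.02658466] [-7.50609822  8.02192752 32.03904149]
s10 -1 [(0.05, 0.05), (0.09, 0.059), (0.11, 0.036), (0.13, 0.024)] -18.4
s10 1 [(0.05, 0.046), (0.07, 0.04), (0.09, 0.035), (0.11, 0.026)] -18.0
d10 -1 [(0.07, 0.051), (0.09, 0.053)] 
d10 1 [(0.05, 0.039), (0.07, 0.033), (0.09, 0.028)] -15.4
```

Call:
drive_tool(motion=[0,0,0,0,-0.5,0,0,0,0,-0.497,-0.03,0.006,-0.04,0,-0.497,-0.02,0.004,-0.04,0,-0.497,0,0,0,0,-1])

```text
clock: 17.8
eef_pos: [0.4399, -0.2531, 0.0193]
tool_rot: [0.318, 3.122, -0.001]
contact_force: [-1.8, 4.2, 15.3]
finger_gap: 0.0236
gripper_force: 30.0
```

```bash
python3 pan.py 11
```

```text
[ 0.43985342 -0.25314493  0.01926381] [-1.77711231  4.17200945 15.34720024]
s11 -1 [(0.05, 0.039), (0.07, 0.058), (0.09, 0.064), (0.11, 0.039), (0.13, 0.034)] -8.3
s11 1 [(0.05, 0.05), (0.07, 0.045), (0.09, 0.039), (0.13, 0.036)] -9.9
d11 -1 [(0.07, 0.055), (0.09, 0.061)] 
d11 1 [(0.05, 0.043), (0.07, 0.039), (0.09, 0.036)] -9.9
```

Call:
drive_tool(motion=[-0.02,0.004,-0.04,0,-0.497,-0.02,0.004,-0.05,0,-0.497,0,0,0,0,-0.497,0,0,0,0,-1,0,0,0,0,-1])

```text
clock: 18.52
eef_pos: [0.4368, -0.2525, 0.0131]
tool_rot: [0.318, 3.124, -0.0]
contact_force: [-1.8, 3.0, 11.6]
finger_gap: 0.0239
gripper_force: 30.0
```

Call:
drive_tool(motion=[-0.03,0.006,0.05,0,-1,-0.05,0.01,0.08,0,-1,-0.05,0.01,0.1,0,-1,-0.03,0.006,0.1,0,-1,0,0,0,0,-1])

```text
clock: 19.15
eef_pos: [0.426, -0.2505, 0.0313]
tool_rot: [0.318, 3.125, -0.0]
contact_force: [0.3, -0.4, -3.5]
finger_gap: 0.0235
gripper_force: 30.0
```

```bash
python3 pan.py 12
```

```text
[ 0.42602922 -0.25046685  0.03127244] [ 0.30224748 -0.37680519 -3.52529023]
s12 -1 [(0.05, 0.044), (0.07, 0.043), (0.09, 0.033), (0.11, 0.019)] -23.0
s12 1 [(0.05, 0.042), (0.07, 0.034), (0.09, 0.028), (0.11, 0.022)] -18.3
d12 -1 [] 
d12 1 [(0.05, 0.038), (0.07, 0.031), (0.09, 0.022)] -21.8
```

Call:
drive_tool(motion=[0,0,0.08,0,-1,0,0,0.12,0,-1,0,0,0.15,0,-1,0,0,0.1,0,-1,0,0,0.05,0,-1])

```text
clock: 19.88
eef_pos: [0.4263, -0.2504, 0.0614]
tool_rot: [0.318, 3.125, -0.001]
contact_force: [-0.5, -0.3, -5.2]
finger_gap: 0.0232
gripper_force: 32.1
```

```bash
python3 pan.py 13; python3 - <<'E'
from h import *
f=load('s13'); g=load('d13')
cv2.imwrite('pics/a13.png',np.hstack([cv2.resize(f['im'][160:280,130:250],(400,400),interpolation=2),cv2.resize(g['im'][210:360,180:330],(400,400),interpolation=2)]))
E
```

```text
[ 0.42628787 -0.25042487  0.06137701] [-0.47444317 -0.25239697 -5.18768796]
s13 -1 [(0.05, 0.067), (0.07, 0.062), (0.09, 0.058), (0.11, 0.036)] -25.9
s13 1 [(0.05, 0.066), (0.07, 0.053), (0.09, 0.048)] -24.2
d13 -1 [(0.05, 0.061), (0.07, 0.06)] 
d13 1 [(0.05, 0.058), (0.07, 0.047), (0.09, 0.038)] -26.6
```

View pics/a13.png

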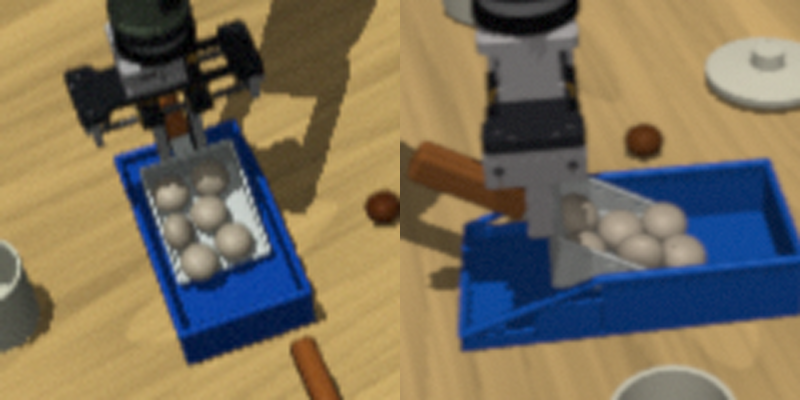

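Call:
drive_tool(motion=[0,0,0,0,-1,0,0,0,0,-1,0,0,0,0,-1,0,0,0,0,-1,0,0,0,0,-1])

```text
clock: 20.6
eef_pos: [0.4262, -0.2503, 0.0608]
tool_rot: [-0.318, -3.125, -0.0]
contact_force: [0.2, 0.2, -5.8]
finger_gap: 0.0233
gripper_force: 32.1
```

```bash
python3 pan.py 14
```

```text
[ 0.42615906 -0.25032573  0.06080186] [ 0.16319142  0.17254347 -5.7793034 ]
s14 -1 [(0.05, 0.064), (0.07, 0.063), (0.09, 0.048), (0.11, 0.037)] -25.6
s14 1 [(0.05, 0.066), (0.07, 0.053), (0.09, 0.039), (0.11, 0.032)] -30.1
d14 -1 [(0.05, 0.06), (0.07, 0.06)] 
d14 1 [(0.05, 0.058), (0.07, 0.047), (0.09, 0.037)] -27.7
```

```bash
cat > peb.py <<'E'
from h import *
import sys
def peb(t,box):
  f=load(t); u0,u1,v0,v1=box; im=cv2.resize(f['im'][v0:v1,u0:u1],None,fx=4,fy=4,interpolation=2)
  c=cv2.HoughCircles(cv2.medianBlur(cv2.cvtColor(im,cv2.COLOR_BGR2GRAY),5),cv2.HOUGH_GRADIENT,1,22,param1=80,param2=14,minRadius=15,maxRadius=26)
  hs=cv2.cvtColor(im,cv2.COLOR_BGR2HSV); out=[]
  for x,y,r in ([] if c is None else c[0]):
    m=np.zeros(im.shape[:2],np.uint8); cv2.circle(m,(int(x),int(y)),int(r*.7),1,-1); mean=cv2.mean(hs,m)
    p=pt(f,int(x/4+u0),int(y/4+v0)); q=tray(p[None])[0]
    out.append((int(x/4+u0),int(y/4+v0),round(float(r),1),[round(a) for a in mean[:3]],p.round(3).tolist(),q[:2].round(3).tolist()))
  return out
if __name__=='__main__':
  for o in peb(sys.argv[1],[int(a) for a in sys.argv[2:6]]): print(o)
E
python3 peb.py s13 160 230 190 270; echo; python3 peb.py s1 160 230 190 270
```

```text
(200, 233, 24.3, [20, 46, 149], [0.537, -0.26, 0.051], [0.045, 0.015])
(188, 237, 23.2, [20, 45, 171], [0.528, -0.3, 0.051], [0.045, -0.026])
(191, 223, 18.5, [20, 44, 179], [0.49, -0.267, 0.058], [0.001, -0.001])
(179, 215, 25.4, [30, 36, 113], [0.446, -0.286, 0.068], [-0.039, -0.029])
(220, 265, 16.1, [13, 195, 137], [0.696, -0.275, 0.084], [0.204, 0.032])
(182, 220, 19.9, [21, 45, 134], [0.464, -0.286, 0.061], [-0.021, -0.025])
(184, 230, 18.8, [20, 49, 125], [0.503, -0.299, 0.061], [0.02, -0.031])

(188, 243, 20.7, [20, 46, 165], [0.538, -0.307, 0.034], [0.055, -0.032])
(203, 237, 19.4, [20, 47, 166], [0.544, -0.256, 0.033], [0.052, 0.02])
(184, 228, 21.0, [23, 44, 163], [0.477, -0.29, 0.033], [-0.007, -0.027])
(201, 223, 19.9, [20, 46, 166], [0.492, -0.234, 0.034], [-0.004, 0.031])
(208, 247, 19.1, [30, 45, 166], [0.587, -0.261, 0.033], [0.095, 0.023])
(194, 256, 21.8, [83, 139, 131], [0.607, -0.32, 0.059], [0.126, -0.03])
```

```bash
python3 - <<'E'
from h import *
M=cv2.Rodrigues(np.array([-.318,-3.125,0]))[0]; y=M[:2,1]*np.sign(M[1,1]); x=np.array([y[1],-y[0]]); print(x)
for t,c in (('s9',(.4319,-.2518)),('s12',(.426,-.2505)),('s14',(.4262,-.2503)),('d14',(.4262,-.2503))):
  f=load(t);P,u,v=cloud(f);hsv=cv2.cvtColor(f['im'],cv2.COLOR_BGR2HSV)[v,u]
  d=P[:,:2]-np.array(c); q=np.c_[d@x,d@y,P[:,2]]
  k=(hsv[:,1]<110)&(abs(abs(q[:,1])-.035)<.013)&(q[:,0]>0)&(q[:,0]<.17)&(q[:,2]<.2)
  print(t,[(int(b*1000),int(((abs(q[:,0]-b)<.002)&k).sum()),int(1000*np.percentile(q[k&(abs(q[:,0]-b)<.002),2],92))) for b in np.arange(.012,.16,.004) if (k&(abs(q[:,0]-b)<.002)).sum()>1])
E
```

```text
[ 0.97950206 -0.20143412]
s9 [(12, 15, 177), (16, 19, 194), (20, 51, 190), (24, 25, 191), (28, 36, 166), (32, 75, 161), (36, 51, 58), (40, 12, 49), (44, 6, 36), (48, 9, 44), (52, 11, 42), (55, 12, 34), (60, 19, 43), (64, 20, 37), (68, 14, 43), (72, 18, 38), (76, 17, 38), (80, 11, 37), (84, 6, 44), (88, 18, 44), (92, 7, 52), (96, 14, 52), (99, 17, 53), (104, 16, 50), (108, 22, 54), (112, 22, 51), (116, 24, 48), (120, 12, 44), (124, 14, 35), (128, 13, 39), (132, 24, 39), (136, 20, 34), (140, 21, 33), (144, 22, 37), (148, 13, 34), (152, 5, 27)]
s12 [(12, 44, 174), (16, 65, 183), (20, 52, 192), (24, 39, 176), (28, 35, 155), (32, 31, 154), (36, 24, 66), (40, 18, 45), (44, 20, 41), (48, 25, 42), (52, 11, 33), (55, 8, 42), (60, 11, 44), (64, 14, 45), (68, 22, 50), (72, 12, 47), (76, 14, 51), (80, 20, 47), (84, 18, 48), (88, 26, 41), (92, 14, 35), (96, 15, 32), (99, 13, 34), (104, 15, 35), (108, 20, 39), (112, 22, 35), (116, 30, 37), (120, 18, 33), (124, 10, 34), (128, 8, 32)]
s14 [(12, 49, 86), (16, 22, 197), (20, 33, 199), (24, 28, 197), (28, 34, 184), (32, 31, 187), (36, 36, 74), (40, 34, 67), (44, 25, 64), (48, 12, 64), (52, 8, 61), (55, 11, 62), (60, 11, 57), (64, 18, 66), (68, 12, 67), (72, 18, 69), (76, 22, 67), (80, 21, 66), (84, 20, 64), (88, 22, 56), (92, 24, 54), (96, 13, 52), (99, 16, 51), (104, 34, 51), (108, 29, 52), (112, 16, 47), (116, 7, 44), (120, 6, 46), (124, 7, 46)]
d14 [(12, 40, 84), (16, 36, 106), (20, 35, 199), (24, 45, 181), (28, 48, 181), (32, 39, 71), (36, 37, 64), (40, 34, 64), (44, 38, 62), (48, 29, 59), (52, 31, 57), (55, 38, 57), (60, 38, 60), (64, 40, 63), (68, 37, 64), (72, 40, 64), (76, 37, 63), (80, 40, 62), (84, 25, 60), (88, 16, 56), (92, 19, 47), (96, 21, 48), (99, 20, 49), (104, 19, 47), (108, 18, 47), (112, 15, 46), (116, 13, 44), (120, 11, 40), (128, 2, 4)]
```

Call:
drive_tool(motion=[0,0,-0.15,0,-1,0,0,-0.2,0,-1,0,0,-0.13,0,-1,0,0,-0.04,0,-1,0,0,0,0,-1])

```text
clock: 21.32
eef_pos: [0.4264, -0.2505, 0.0298]
tool_rot: [0.318, 3.125, -0.0]
contact_force: [-2.2, 0.2, 0.1]
finger_gap: 0.0232
gripper_force: 30.0
```

Call:
drive_tool(motion=[0,0,0,0,-0.49,0,0,0,0,-0.4,0,0,0,0,-0.2,-0.13,0.027,0,0,-0.2,-0.13,0.027,0,0,-0.2])

```text
clock: 21.95
eef_pos: [0.41, -0.2469, 0.0297]
tool_rot: [-0.318, -3.125, 0.0]
contact_force: [0.3, -0.3, 0.2]
finger_gap: 0.0376
gripper_force: 0.0
```

Call:
drive_tool(motion=[0,0,0,0,-0.2,0,0,0,0,-1,0,0,0,0,-1,0,0,0,0,-1,0,0,0,0,-1])

```text
clock: 22.58
eef_pos: [0.4107, -0.2472, 0.0297]
tool_rot: [0.318, 3.125, -0.0]
contact_force: [0.1, 0.5, 0.7]
finger_gap: 0.0237
gripper_force: 30.0
```

```bash
cat > lip.py <<'E'
from h import *
import sys
s=cap('scene','s'+sys.argv[1]); t='s'+sys.argv[1]
M=cv2.Rodrigues(s['tool_rot'])[0]; y=M[:2,1]*np.sign(M[1,1]); x=np.array([y[1],-y[0]])
f=load(t);P,u,v=cloud(f);hsv=cv2.cvtColor(f['im'],cv2.COLOR_BGR2HSV)[v,u]
d=P[:,:2]-s['eef_pos'][:2]; q=np.c_[d@x,d@y,P[:,2]]
k=(hsv[:,1]<60)&(abs(q[:,1])<.045)&(q[:,0]>.06)&(q[:,0]<.19)&(abs(q[:,2]-s['eef_pos'][2])<.08)
print(s['eef_pos'].round(4),s['contact_force'].round(1),'lip',np.percentile(q[k,0],[97,99.5]).round(4))
b=[(c,q[k&(abs(q[:,0]-c)<.004)][:,2]) for c in np.arange(.06,.17,.01)]
fl=[(c,np.percentile(z,8)) for c,z in b if len(z)>10]; print([(round(c,2),round(z,3),) for c,z in fl], 'tilt',np.degrees(np.arctan(np.polyfit(*zip(*fl),1)[0])).round(1))
# pebbles: local maxima of height field above floor
E
python3 lip.py 15; python3 peb.py s15 160 230 190 270
```

```text
[ 0.4107 -0.2472  0.0297] [0.1 0.5 0.7] lip [0.1427 0.1473]
[(np.float64(0.06), np.float64(0.01)), (np.float64(0.07), np.float64(0.007)), (np.float64(0.08), np.float64(0.008)), (np.float64(0.09), np.float64(0.006)), (np.float64(0.1), np.float64(0.008)), (np.float64(0.11), np.float64(0.008)), (np.float64(0.12), np.float64(0.007)), (np.float64(0.13), np.float64(0.007)), (np.float64(0.14), np.float64(0.01))] tilt 0.2
(182, 225, 25.4, [20, 47, 152], [0.464, -0.29, 0.036], [-0.02, -0.029])
(194, 220, 20.7, [20, 45, 169], [0.468, -0.247, 0.034], [-0.025, 0.014])
(201, 236, 21.0, [20, 46, 167], [0.538, -0.26, 0.035], [0.047, 0.015])
(193, 229, 19.9, [20, 46, 172], [0.498, -0.267, 0.033], [0.008, -0.0])
(190, 241, 25.4, [21, 44, 162], [0.534, -0.298, 0.033], [0.05, -0.023])
(221, 265, 20.2, [13, 193, 134], [0.696, -0.272, 0.081], [0.203, 0.035])
(203, 227, 17.2, [68, 8, 182], [0.494, -0.23, 0.01], [-0.003, 0.035])
```

Call:
drive_tool(motion=[-0.01,0,-0.05,0,-1,-0.02,0.004,-0.05,0,-1,-0.02,0.004,-0.05,0,-1,-0.02,0.004,-0.03,0,-1,0,0,0,0,-1])

```text
clock: 23.25
eef_pos: [0.4077, -0.2467, 0.022]
tool_rot: [0.318, 3.124, -0.0]
contact_force: [-5.3, 6.4, 22.7]
finger_gap: 0.0235
gripper_force: 30.0
```

```bash
python3 lip.py 16
```

```text
[ 0.4077 -0.2467  0.022 ] [-5.3  6.4 22.7] lip [0.1436 0.1471]
[(np.float64(0.06), np.float64(0.015)), (np.float64(0.07), np.float64(0.014)), (np.float64(0.08), np.float64(0.015)), (np.float64(0.09), np.float64(0.018)), (np.float64(0.1), np.float64(0.016)), (np.float64(0.11), np.float64(0.019)), (np.float64(0.12), np.float64(0.019)), (np.float64(0.13), np.float64(0.014)), (np.float64(0.14), np.float64(0.024))] tilt 4.3
```

Call:
drive_tool(motion=[0,0,0.06,0,-1,0,0,0.08,0,-1,0,0,0.12,0,-1,0,0,0.15,0,-1,0,0,0.12,0,-1])

```text
clock: 23.92
eef_pos: [0.4063, -0.2464, 0.0511]
tool_rot: [-0.318, -3.125, -0.0]
contact_force: [0.5, -0.1, -6.3]
finger_gap: 0.0237
gripper_force: 30.0
```

Call:
drive_tool(motion=[0,0,0.06,0,-1,0,0,0,0,-1,0,0,0,0,-1])

```text
clock: 24.3
eef_pos: [0.4061, -0.2462, 0.054]
tool_rot: [-0.318, -3.125, -0.001]
contact_force: [-0.2, -0.5, -5.5]
finger_gap: 0.0237
gripper_force: 30.0
```

```bash
python3 lip.py 17; python3 pan.py 18; python3 lip.py 19; python3 peb.py s19 160 230 190 270
```

```text
[ 0.4061 -0.2462  0.054 ] [-0.2 -0.5 -5.5] lip [0.1365 0.1387]
[(np.float64(0.06), np.float64(0.028)), (np.float64(0.07), np.float64(0.029)), (np.float64(0.08), np.float64(0.027)), (np.float64(0.09), np.float64(0.026)), (np.float64(0.1), np.float64(0.028)), (np.float64(0.11), np.float64(0.023)), (np.float64(0.12), np.float64(0.018)), (np.float64(0.13), np.float64(0.026)), (np.float64(0.14), np.float64(0.034))] tilt -0.6
[ 0.40606643 -0.24611249  0.05392963] [-0.19903238  0.07892162 -5.38261459]
s18 -1 [(0.05, 0.067), (0.07, 0.06), (0.09, 0.063), (0.11, 0.035), (0.13, 0.035)] -24.0
s18 1 [(0.05, 0.068), (0.07, 0.054), (0.09, 0.046), (0.11, 0.037)] -26.8
d18 -1 [(0.05, 0.06), (0.07, 0.053), (0.09, 0.059)] -1.4
d18 1 [(0.05, 0.06), (0.07, 0.05), (0.09, 0.041)] -25.4
[ 0.4061 -0.2462  0.0539] [ 0.4 -0.4 -4.9] lip [0.1359 0.1401]
[(np.float64(0.06), np.float64(0.025)), (np.float64(0.07), np.float64(0.027)), (np.float64(0.08), np.float64(0.025)), (np.float64(0.09), np.float64(0.026)), (np.float64(0.1), np.float64(0.026)), (np.float64(0.11), np.float64(0.024)), (np.float64(0.12), np.float64(0.016)), (np.float64(0.13), np.float64(0.026)), (np.float64(0.14), np.float64(0.035))] tilt 1.4
(180, 217, 17.4, [20, 44, 177], [0.449, -0.285, 0.059], [-0.036, -0.028])
(199, 232, 24.3, [21, 46, 155], [0.529, -0.26, 0.048], [0.038, 0.013])
(191, 222, 22.1, [20, 45, 169], [0.485, -0.264, 0.056], [-0.005, 0.0])
(188, 237, 21.0, [20, 45, 171], [0.525, -0.299, 0.047], [0.042, -0.026])
(191, 214, 19.9, [21, 45, 169], [0.456, -0.249, 0.056], [-0.036, 0.01])
(221, 264, 16.1, [13, 194, 137], [0.693, -0.27, 0.082], [0.2, 0.036])
(205, 195, 18.0, [20, 124, 189], [0.371, -0.154, 0.002], [-0.138, 0.085])
```

Call:
drive_tool(motion=[0,0,-0.12,0,-1,0,0,-0.18,0,-1,0,0,-0.14,0,-1,-0.02,0.004,-0.08,0,-1,-0.03,0.006,-0.06,0,-1])

```text
clock: 25.12
eef_pos: [0.4057, -0.2466, 0.0235]
tool_rot: [0.318, 3.122, -0.0]
contact_force: [-7.8, 8.8, 30.4]
finger_gap: 0.0237
gripper_force: 30.0
```

Call:
drive_tool(motion=[0,0,-0.02,0,-1,0,0,0,0,-0.502,0,0,0,0,-0.502,0,0,0,0,-1])

```text
clock: 25.62
eef_pos: [0.4054, -0.2466, 0.0224]
tool_rot: [0.318, 3.123, -0.001]
contact_force: [-7.3, 7.9, 27.9]
finger_gap: 0.0235
gripper_force: 30.0
```

```bash
python3 lip.py 20
```

```text
[ 0.4054 -0.2466  0.0224] [-7.3  7.9 27.9] lip [0.1379 0.143 ]
[(np.float64(0.06), np.float64(0.009)), (np.float64(0.07), np.float64(0.01)), (np.float64(0.08), np.float64(0.013)), (np.float64(0.09), np.float64(0.012)), (np.float64(0.1), np.float64(0.015)), (np.float64(0.11), np.float64(0.015)), (np.float64(0.12), np.float64(0.012)), (np.float64(0.13), np.float64(0.012)), (np.float64(0.14), np.float64(0.025))] tilt 6.7
```

Call:
drive_tool(motion=[0,0,0,0,-0.498,0,0,0,0,-0.498,0,0,0,0,-0.496,0,0,0,0,-1,0,0,0,0,-1])

```text
clock: 26.3
eef_pos: [0.4055, -0.2466, 0.0212]
tool_rot: [0.318, 3.122, -0.001]
contact_force: [-3.3, 4.7, 18.4]
finger_gap: 0.0237
gripper_force: 30.0
```

```bash
python3 lip.py 21
```

```text
[ 0.4055 -0.2466  0.0212] [-3.3  4.7 18.4] lip [0.1393 0.1443]
[(np.float64(0.06), np.float64(0.011)), (np.float64(0.07), np.float64(0.011)), (np.float64(0.08), np.float64(0.013)), (np.float64(0.09), np.float64(0.015)), (np.float64(0.1), np.float64(0.015)), (np.float64(0.11), np.float64(0.017)), (np.float64(0.12), np.float64(0.014)), (np.float64(0.13), np.float64(0.012)), (np.float64(0.14), np.float64(0.03))] tilt 7.8
```

Call:
drive_tool(motion=[0,0,-0.02,0,-0.495,0,0,-0.02,0,-0.495,0,0,0,0,-0.495,0,0,0,0,-1,0,0,0,0,-1])

```text
clock: 26.98
eef_pos: [0.4054, -0.2466, 0.0191]
tool_rot: [0.318, 3.122, -0.001]
contact_force: [-4.6, 6.1, 20.1]
finger_gap: 0.0239
gripper_force: 30.0
```

Call:
drive_tool(motion=[0,0,0.06,0,-1,0,0,0.1,0,-1,0,0,0.14,0,-1,0,0,0.15,0,-1,0,0,0.12,0,-1])

```text
clock: 27.6
eef_pos: [0.4035, -0.2459, 0.0506]
tool_rot: [0.318, 3.125, -0.0]
contact_force: [0.5, -0.9, -5.4]
finger_gap: 0.0238
gripper_force: 30.0
```

Call:
drive_tool(motion=[0,0,0.06,0,-1,0,0,0,0,-1])

```text
clock: 27.85
eef_pos: [0.4036, -0.246, 0.054]
tool_rot: [0.318, 3.125, -0.001]
contact_force: [0.1, 0.2, -4.1]
finger_gap: 0.0238
gripper_force: 30.0
```

```bash
python3 pan.py 22; python3 lip.py 23; python3 peb.py s23 160 230 190 270
```

```text
[ 0.40357158 -0.2459984   0.05404717] [ 0.07860326  0.20010695 -4.14609777]
s22 -1 [(0.05, 0.058), (0.07, 0.053), (0.09, 0.05), (0.11, 0.017)] -32.2
s22 1 [(0.05, 0.059), (0.07, 0.042), (0.09, 0.032), (0.11, 0.021)] -31.8
d22 -1 [(0.05, 0.053), (0.07, 0.049), (0.09, 0.048)] -7.1
d22 1 [(0.05, 0.05), (0.07, 0.037), (0.09, 0.025)] -32.0
[ 0.4034 -0.2459  0.0537] [-0.5  0.8 -3.8] lip [0.125  0.1285]
[(np.float64(0.06), np.float64(0.022)), (np.float64(0.07), np.float64(0.017)), (np.float64(0.08), np.float64(0.015)), (np.float64(0.09), np.float64(0.014)), (np.float64(0.1), np.float64(0.011)), (np.float64(0.11), np.float64(0.009)), (np.float64(0.12), np.float64(0.019))] tilt -6.0
(179, 217, 19.9, [20, 45, 153], [0.442, -0.286, 0.052], [-0.043, -0.03])
(198, 231, 23.2, [20, 46, 162], [0.516, -0.258, 0.036], [0.025, 0.012])
(188, 236, 24.3, [20, 46, 160], [0.514, -0.294, 0.034], [0.029, -0.024])
(190, 220, 18.8, [20, 44, 176], [0.47, -0.261, 0.048], [-0.02, 0.0])
(205, 194, 20.0, [20, 124, 188], [0.366, -0.151, -0.0], [-0.144, 0.087])
(221, 265, 19.0, [13, 195, 135], [0.696, -0.272, 0.082], [0.204, 0.035])
```

Call:
drive_tool(motion=[0,0,-0.1,0,-1,0,0,-0.15,0,-1,0,0,-0.12,0,-1,0,0,-0.04,0,-0.49,0,0,0,0,-0.4])

```text
clock: 28.62
eef_pos: [0.4037, -0.2459, 0.0288]
tool_rot: [0.318, 3.125, 0.0]
contact_force: [0.4, -0.0, 0.2]
finger_gap: 0.0281
gripper_force: 0.0
```

Call:
drive_tool(motion=[0,0,0,0,-0.2,-0.13,0.027,0,0,-0.2,-0.12,0.025,0,0,-0.2,0,0,0,0,-0.2,0,0,0,0,-1])

```text
clock: 29.25
eef_pos: [0.3884, -0.2428, 0.0292]
tool_rot: [0.319, 3.125, -0.0]
contact_force: [0.6, 0.5, -0.0]
finger_gap: 0.0307
gripper_force: 0.0
```

Call:
drive_tool(motion=[0,0,0,0,-1,0,0,0,0,-1,0,0,0,0,-1])

```text
clock: 29.62
eef_pos: [0.3885, -0.2428, 0.0292]
tool_rot: [0.318, 3.125, -0.0]
contact_force: [-0.3, -0.1, 1.7]
finger_gap: 0.0243
gripper_force: 30.0
```

```bash
python3 lip.py 24; python3 peb.py s24 160 230 190 270
```

```text
[ 0.3885 -0.2428  0.0292] [-0.3 -0.1  1.7] lip [0.1476 0.1527]
[(np.float64(0.06), np.float64(0.007)), (np.float64(0.07), np.float64(0.008)), (np.float64(0.08), np.float64(0.009)), (np.float64(0.09), np.float64(0.009)), (np.float64(0.1), np.float64(0.007)), (np.float64(0.11), np.float64(0.008)), (np.float64(0.12), np.float64(0.009)), (np.float64(0.13), np.float64(0.007)), (np.float64(0.14), np.float64(0.008)), (np.float64(0.15), np.float64(0.019))] tilt 3.4
(180, 219, 18.3, [20, 46, 174], [0.439, -0.284, 0.036], [-0.046, -0.028])
(191, 224, 18.8, [20, 46, 172], [0.477, -0.263, 0.034], [-0.013, -0.0])
(188, 237, 24.3, [21, 45, 162], [0.517, -0.296, 0.035], [0.033, -0.025])
(199, 234, 24.3, [20, 46, 156], [0.526, -0.261, 0.033], [0.035, 0.012])
(192, 215, 18.5, [20, 44, 176], [0.446, -0.242, 0.034], [-0.047, 0.014])
```

Call:
drive_tool(motion=[0,0,0.06,0,-1,0,0,0.12,0,-1,0,0,0.16,0,-1,0,0,0.12,0,-1,0,0,0.06,0,-1])

```text
clock: 30.3
eef_pos: [0.3887, -0.243, 0.0611]
tool_rot: [0.318, 3.124, -0.001]
contact_force: [0.5, 0.5, -6.0]
finger_gap: 0.0238
gripper_force: 30.0
```

Call:
drive_tool(motion=[-0.05,0.01,0,0,-1,-0.1,0.02,0,0,-1,-0.15,0.03,0,0,-1,-0.2,0.04,0,0,-1,-0.22,0.045,0,0,-1])

```text
clock: 30.92
eef_pos: [0.344, -0.2335, 0.06]
tool_rot: [-0.318, -3.125, -0.001]
contact_force: [-0.2, 2.1, -5.3]
finger_gap: 0.0239
gripper_force: 30.0
```

Call:
drive_tool(motion=[-0.24,0.05,0,0,-1,-0.25,0.05,0,0,-1,-0.25,0.05,0,0,-1,-0.2,0.04,0,0,-1,-0.15,0.03,0,0,-1])

```text
clock: 31.55
eef_pos: [0.279, -0.2206, 0.0603]
tool_rot: [0.319, 3.125, -0.0]
contact_force: [0.2, -0.9, -5.9]
finger_gap: 0.0239
gripper_force: 30.0
```

Call:
drive_tool(motion=[-0.1,0.02,0,0,-1,-0.03,0.006,0,0,-1,0,0,0,0,-1])

```text
clock: 31.92
eef_pos: [0.2722, -0.2194, 0.0604]
tool_rot: [0.318, 3.125, -0.0]
contact_force: [0.9, -0.6, -5.7]
finger_gap: 0.0236
gripper_force: 30.0
```

```bash
python3 pan.py 25; python3 lip.py 26; python3 peb.py s26 140 230 180 270
```

```text
[ 0.27216625 -0.21940705  0.06035306] [ 0.8531537  -0.55011319 -5.70506377]
s25 -1 [(0.05, 0.081), (0.07, 0.066), (0.09, 0.069), (0.11, 0.069), (0.13, 0.043)] -20.1
s25 1 [(0.05, 0.076), (0.07, 0.069), (0.09, 0.058), (0.11, 0.056)] -19.5
d25 -1 [(0.05, 0.069), (0.07, 0.063), (0.09, 0.063), (0.11, 0.061), (0.13, 0.046)] -13.5
d25 1 [(0.05, 0.071), (0.07, 0.062), (0.09, 0.054), (0.11, 0.047)] -21.8
[ 0.2723 -0.2194  0.0604] [-0.4  0.1 -5.2] lip [0.1479 0.1502]
[(np.float64(0.06), np.float64(0.04)), (np.float64(0.07), np.float64(0.039)), (np.float64(0.08), np.float64(0.036)), (np.float64(0.09), np.float64(0.034)), (np.float64(0.1), np.float64(0.036)), (np.float64(0.11), np.float64(0.033)), (np.float64(0.12), np.float64(0.008)), (np.float64(0.13), np.float64(0.031)), (np.float64(0.14), np.float64(0.037)), (np.float64(0.15), np.float64(0.047))] tilt -1.6
(169, 190, 24.3, [20, 46, 149], [0.327, -0.263, 0.062], [-0.159, -0.03])
(176, 205, 25.4, [20, 45, 161], [0.399, -0.273, 0.062], [-0.087, -0.026])
(180, 194, 23.2, [20, 46, 161], [0.365, -0.24, 0.062], [-0.127, -0.0])
(187, 200, 20.8, [20, 45, 171], [0.402, -0.233, 0.063], [-0.093, 0.014])
(180, 185, 18.5, [21, 44, 176], [0.332, -0.222, 0.066], [-0.163, 0.011])
(190, 193, 19.6, [67, 8, 181], [0.361, -0.203, 0.037], [-0.139, 0.035])
(169, 197, 16.3, [22, 41, 158], [0.364, -0.28, 0.074], [-0.12, -0.039])
```

Call:
drive_tool(motion=[0,0,0.08,0,-1,0,0,0.16,0,-1,0,0,0.24,0,-1,0,0,0.3,0,-1,0,0,0.32,0,-1])

```text
clock: 32.7
eef_pos: [0.272, -0.2192, 0.1273]
tool_rot: [0.318, 3.125, -0.001]
contact_force: [-0.6, -0.0, -6.0]
finger_gap: 0.0237
gripper_force: 30.0
```

Call:
drive_tool(motion=[0,0,0.32,0,-1,0,0,0.3,0,-1,0,0,0.26,0,-1,0,0,0.2,0,-1,0,0,0.14,0,-1])

```text
clock: 33.33
eef_pos: [0.272, -0.2193, 0.2003]
tool_rot: [0.318, 3.125, -0.001]
contact_force: [0.8, -0.1, -5.6]
finger_gap: 0.024
gripper_force: 30.0
```

Call:
drive_tool(motion=[0,0,0.08,0,-1,0,0,0.03,0,-1])

```text
clock: 33.58
eef_pos: [0.2719, -0.2191, 0.206]
tool_rot: [-0.318, -3.125, -0.0]
contact_force: [0.0, -0.5, -4.9]
finger_gap: 0.0237
gripper_force: 30.0
```

```bash
python3 pan.py 27; python3 lip.py 28; python3 peb.py s28 130 230 150 270
```

```text
[ 0.27188381 -0.21908479  0.20600085] [ 0.02762888 -0.53094069 -4.87239948]
s27 -1 [(0.05, 0.219), (0.07, 0.209), (0.09, 0.208), (0.11, 0.209), (0.13, 0.19)] -16.2
s27 1 [(0.05, 0.22), (0.07, 0.212), (0.09, 0.205), (0.11, 0.195), (0.13, 0.184)] -24.0
d27 -1 [(0.05, 0.213), (0.07, 0.205), (0.09, 0.207), (0.11, 0.203), (0.13, 0.189)] -14.0
d27 1 [(0.05, 0.215), (0.07, 0.206), (0.09, 0.197), (0.11, 0.19)] -22.8
[ 0.2718 -0.2191  0.2058] [-0.  -0.5 -4.9] lip [0.1462 0.1492]
[(np.float64(0.06), np.float64(0.182)), (np.float64(0.07), np.float64(0.18)), (np.float64(0.08), np.float64(0.179)), (np.float64(0.09), np.float64(0.18)), (np.float64(0.1), np.float64(0.178)), (np.float64(0.11), np.float64(0.178)), (np.float64(0.12), np.float64(0.177)), (np.float64(0.13), np.float64(0.175)), (np.float64(0.14), np.float64(0.18)), (np.float64(0.15), np.float64(0.188))] tilt 1.0
(181, 175, 24.3, [20, 46, 159], [0.409, -0.236, 0.202], [-0.085, 0.013])
(162, 162, 24.3, [20, 47, 151], [0.328, -0.261, 0.204], [-0.159, -0.028])
(173, 156, 18.8, [20, 44, 174], [0.331, -0.222, 0.212], [-0.164, 0.011])
(173, 165, 18.5, [20, 44, 174], [0.362, -0.239, 0.207], [-0.131, 0.001])
(169, 178, 24.3, [20, 45, 164], [0.4, -0.273, 0.203], [-0.087, -0.026])
(161, 169, 15.8, [23, 41, 156], [0.363, -0.28, 0.216], [-0.121, -0.04])
(221, 264, 16.1, [13, 195, 137], [0.694, -0.271, 0.084], [0.201, 0.036])
```

Six pebbles held at about −2 to −3°, nothing slipping. Carry gently to the jar.

Call:
drive_tool(motion=[0.03,0.05,0,0.06,-1,0.06,0.1,0,0.12,-1,0.1,0.15,0,0.19,-1,0.13,0.2,0,0.19,-1,0.16,0.25,0,0.19,-1])

```text
clock: 34.35
eef_pos: [0.3012, -0.1733, 0.206]
tool_rot: [0.151, 3.138, 0.0]
contact_force: [-0.3, -0.7, -5.1]
finger_gap: 0.0238
gripper_force: 30.0
```

Call:
drive_tool(motion=[0.18,0.28,0,0.19,-1,0.18,0.28,0,0.19,-1,0.18,0.28,0,0.19,-1,0.18,0.28,0,0.19,-1,0.18,0.28,0,0.19,-1])

```text
clock: 34.98
eef_pos: [0.3552, -0.0888, 0.206]
tool_rot: [-0.058, 3.141, 0.001]
contact_force: [0.8, -0.6, -5.6]
finger_gap: 0.0237
gripper_force: 30.0
```

Call:
drive_tool(motion=[0.16,0.29,0,0.19,-1,0.13,0.3,0,0.19,-1,0.09,0.32,0,0.19,-1,0.05,0.33,0,0.19,-1,0.01,0.33,0,0.19,-1])

```text
clock: 35.6
eef_pos: [0.3811, 0.0056, 0.2059]
tool_rot: [0.266, -3.13, -0.001]
contact_force: [0.2, 0.4, -5.0]
finger_gap: 0.0239
gripper_force: 30.0
```

Call:
drive_tool(motion=[-0.03,0.33,0,0.19,-1,-0.05,0.33,0,0.19,-1,-0.06,0.32,0,0.19,-1,-0.06,0.32,0,0.19,-1,-0.06,0.32,0,0.19,-1])

```text
clock: 36.22
eef_pos: [0.365, 0.1027, 0.2059]
tool_rot: [0.473, -3.105, -0.001]
contact_force: [0.3, -0.8, -5.4]
finger_gap: 0.0241
gripper_force: 30.0
```

Call:
drive_tool(motion=[-0.06,0.3,0,0.19,-1,-0.06,0.28,0,0.19,-1,-0.05,0.24,0,0.19,-1,-0.04,0.19,0,0.19,-1,-0.02,0.14,0,0.19,-1])

```text
clock: 36.85
eef_pos: [0.3514, 0.171, 0.206]
tool_rot: [0.678, -3.067, -0.0]
contact_force: [-0.2, 0.2, -5.2]
finger_gap: 0.0236
gripper_force: 30.0
```

Call:
drive_tool(motion=[-0.01,0.07,0,0.1,-1,-0.01,0.03,0,0.1,-1,0,0,0,0,-1])

```text
clock: 37.22
eef_pos: [0.3506, 0.176, 0.206]
tool_rot: [0.716, -3.059, 0.0]
contact_force: [0.5, 0.4, -5.5]
finger_gap: 0.0239
gripper_force: 30.0
```

```bash
python3 pan.py 29; python3 peb.py s29 230 350 90 200; python3 - <<'E'
from h import *
f=load('s29'); g=load('d29')
cv2.imwrite('pics/a29.png',np.hstack([cv2.resize(f['im'][90:210,230:350],(400,400),interpolation=2),cv2.resize(g['im'][50:250,180:380],(400,400),interpolation=2)]))
s=arm.read_state();M=cv2.Rodrigues(s['tool_rot'])[0]; y=M[:2,1]*np.sign(M[1,1]); x=np.array([y[1],-y[0]]); J=np.array([.495,.2495]); d=J-s['eef_pos'][:2]; print('heading',x,'jar rel',d@x,d@y)
E
```

```text
[0.3505987  0.1760359  0.20600733] [ 0.54736554  0.35969797 -5.4711991 ]
s29 -1 [(0.05, 0.211), (0.07, 0.21), (0.09, 0.212), (0.11, 0.203), (0.13, 0.198)] -9.4
s29 1 [(0.05, 0.546), (0.07, 0.209), (0.09, 0.196), (0.11, 0.187), (0.13, 0.178)] -75.2
d29 -1 [(0.05, 0.211), (0.07, 0.204), (0.09, 0.206), (0.11, 0.187), (0.13, 0.181)] -21.1
d29 1 [(0.05, 0.214), (0.07, 0.206), (0.09, 0.196), (0.11, 0.121)] -55.3
(308, 132, 20.5, [21, 45, 162], [0.483, 0.208, 0.204], [-0.101, 0.462])
(300, 124, 20.5, [20, 47, 159], [0.434, 0.209, 0.203], [-0.149, 0.454])
heading [0.89617348 0.44370379] jar rel 0.16200004019442263 0.0019193818034305464
```

View pics/a29.png

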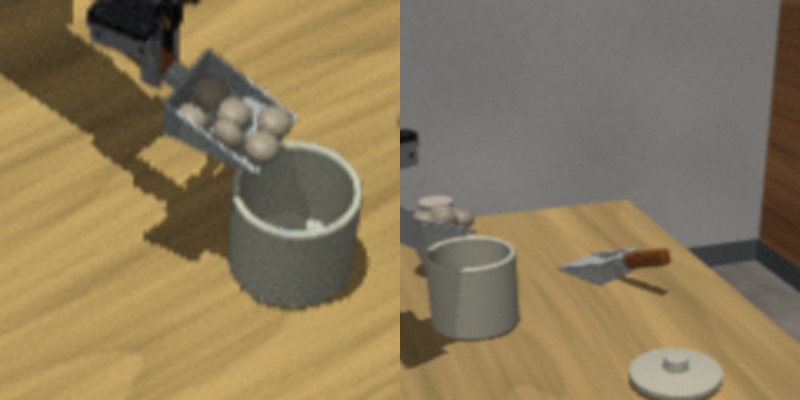

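Call:
drive_tool(motion=[0,0,0,0,-0.5,0,0,0,0,-0.5])

```text
clock: 37.58
eef_pos: [0.3506, 0.176, 0.206]
tool_rot: [0.716, -3.059, 0.0]
contact_force: [-0.3, -0.1, -4.7]
finger_gap: 0.0238
gripper_force: 30.0
```

```bash
python3 lip.py 30
```

```text
[0.3506 0.176  0.206 ] [-0.3 -0.1 -4.7] lip [0.1431 0.1482]
[(np.float64(0.06), np.float64(0.181)), (np.float64(0.07), np.float64(0.181)), (np.float64(0.08), np.float64(0.183)), (np.float64(0.09), np.float64(0.177)), (np.float64(0.1), np.float64(0.177)), (np.float64(0.11), np.float64(0.179)), (np.float64(0.12), np.float64(0.18)), (np.float64(0.13), np.float64(0.178)), (np.float64(0.14), np.float64(0.189))] tilt 1.3
```

Call:
drive_tool(motion=[0,0,0,0,-0.497,0,0,0,0,-0.497])

```text
clock: 37.88
eef_pos: [0.3512, 0.1763, 0.2069]
tool_rot: [-0.716, 3.057, -0.0]
contact_force: [-0.7, -0.7, -2.1]
finger_gap: 0.0241
gripper_force: 12.7
```

```bash
python3 lip.py 31
```

```text
[0.3512 0.1763 0.2069] [-0.7 -0.7 -2.1] lip [0.129  0.1338]
[(np.float64(0.06), np.float64(0.139)), (np.float64(0.07), np.float64(0.136)), (np.float64(0.08), np.float64(0.128)), (np.float64(0.09), np.float64(0.128)), (np.float64(0.13), np.float64(0.139))] tilt 1.2
```

Call:
drive_tool(motion=[0,0,0,0,-1])

```text
clock: 38.05
eef_pos: [0.3512, 0.1764, 0.2067]
tool_rot: [-0.716, 3.057, 0.0]
contact_force: [-0.7, -0.6, -0.9]
finger_gap: 0.024
gripper_force: 30.0
```

```bash
python3 lip.py 32; python3 - <<'E'
from h import *
f=load('s32');P,u,v=cloud(f);s=arm.read_state();x=np.array([.896,.444]);y=np.array([-.444,.896])
d=P[:,:2]-s['eef_pos'][:2];q=np.c_[d@x,d@y,P[:,2]];hs=cv2.cvtColor(f['im'],cv2.COLOR_BGR2HSV)[v,u]
for y0 in(-.045,-.02,0,.02,.045):
  print(y0,[(int(c*1000),int(1000*np.median(q[k,2])),int(np.median(hs[k,1]))) for c in np.arange(.03,.2,.01) for k in [(abs(q[:,0]-c)<.005)&(abs(q[:,1]-y0)<.008)&(q[:,2]<.26)] if k.sum()>2])
E
python3 peb.py s32 230 350 90 200
```

```text
[0.3512 0.1764 0.2067] [-0.7 -0.6 -0.9] lip [0.124  0.1262]
[(np.float64(0.06), np.float64(0.155)), (np.float64(0.07), np.float64(0.152)), (np.float64(0.08), np.float64(0.133)), (np.float64(0.09), np.float64(0.128)), (np.float64(0.1), np.float64(0.13)), (np.float64(0.11), np.float64(0.132)), (np.float64(0.12), np.float64(0.132))] tilt -21.7
-0.045 [(30, 177, 14), (40, 162, 17), (50, 162, 14), (60, 149, 15), (70, 143, 47), (80, 145, 44), (90, 131, 49), (100, 3, 124), (110, 63, 38), (120, 72, 33), (130, 104, 28), (190, 46, 32)]
-0.02 [(30, 8, 124), (40, 5, 123), (50, 8, 117), (60, 0, 134), (70, 80, 85), (80, 140, 53), (90, 128, 35), (100, 123, 23), (110, 137, 48), (120, 133, 46)]
0 [(30, 155, 12), (40, 150, 15), (50, 144, 18), (60, 146, 29), (70, 155, 53), (80, 135, 51), (90, 130, 12), (100, 100, 33), (110, 147, 45), (120, 141, 48), (130, 130, 47)]
0.02 [(30, 154, 15), (40, 151, 15), (50, 147, 18), (60, 1, 129), (70, 2, 111), (80, 162, 48), (90, 137, 17), (100, 59, 32), (110, 58, 30), (120, 133, 42)]
0.045 [(30, 170, 14), (40, 167, 17), (50, 159, 21), (60, 154, 16), (70, 155, 27), (80, 137, 22), (90, 128, 22), (100, 120, 34), (110, 56, 33), (120, 75, 32), (130, 53, 32), (140, 14, 29), (150, 13, 28), (160, 15, 30), (190, 75, 36)]
```

Call:
drive_tool(motion=[0.02,0.01,0.1,0,-1,0.04,0.02,0.15,0,-1,0.06,0.03,0.15,0,-1,0.06,0.03,0.1,0,-1])

```text
clock: 38.6
eef_pos: [0.3621, 0.1819, 0.2371]
tool_rot: [-0.716, 3.057, 0.0]
contact_force: [-0.1, -1.4, -2.8]
finger_gap: 0.0241
gripper_force: 30.0
```

```bash
cat > prof.py <<'E'
from h import *
import sys
t='s'+sys.argv[1]; s=cap('scene',t); f=load(t);P,u,v=cloud(f)
M=cv2.Rodrigues(s['tool_rot'])[0]; y=M[:2,1]*np.sign(M[1,1]); x=np.array([y[1],-y[0]])
d=P[:,:2]-s['eef_pos'][:2];q=np.c_[d@x,d@y,P[:,2]];hs=cv2.cvtColor(f['im'],cv2.COLOR_BGR2HSV)[v,u]
J=np.array([.495,.2495])-s['eef_pos'][:2]; print(s['eef_pos'].round(4),s['contact_force'].round(1),'jar',(J@x).round(3),(J@y).round(3))
for y0 in(-.045,-.02,0,.02,.045):
  print(y0,[(int(c*1000),int(1000*np.median(q[k,2])),int(np.median(hs[k,1]))) for c in np.arange(.02,.2,.01) for k in [(abs(q[:,0]-c)<.005)&(abs(q[:,1]-y0)<.008)&(q[:,2]<.26)&(q[:,2]>.03)] if k.sum()>2])
w=(abs(q[:,1])<.1)&(abs(q[:,0]-J@x)<.08)&(q[:,2]>.113)&(q[:,2]<.128)&(hs[:,1]<45)
p=P[w][:,:2]; A=np.c_[2*p,np.ones(len(p))]; c=np.linalg.lstsq(A,(p**2).sum(1),rcond=None)[0]; print('rim fit',c[:2].round(3),len(p))
E
python3 prof.py 33
```

```text
[0.3621 0.1819 0.2371] [-0.1 -1.4 -2.8] jar 0.149 0.002
-0.045 [(20, 211, 14), (30, 216, 14), (39, 204, 10), (49, 195, 12), (60, 184, 12), (69, 179, 11), (79, 171, 12), (90, 158, 11), (99, 84, 32), (109, 87, 30), (119, 114, 29), (179, 73, 33), (189, 80, 30)]
-0.02 [(20, 242, 12), (30, 192, 10), (39, 184, 10), (49, 180, 10), (60, 173, 8), (69, 167, 8), (79, 163, 8), (90, 154, 9), (99, 156, 10)]
0 [(20, 202, 12), (30, 193, 12), (39, 184, 9), (49, 180, 12), (60, 175, 11), (69, 170, 9), (79, 163, 9), (90, 116, 20), (99, 154, 11)]
0.02 [(20, 199, 15), (30, 192, 12), (39, 187, 12), (49, 178, 12), (60, 173, 10), (69, 168, 12), (79, 162, 11), (90, 94, 30), (99, 113, 34), (109, 48, 42), (119, 41, 49), (139, 33, 37)]
0.045 [(20, 212, 14), (30, 208, 11), (39, 202, 14), (49, 193, 15), (60, 181, 13), (69, 174, 16), (79, 168, 17), (90, 157, 13), (99, 87, 33), (109, 81, 32), (119, 68, 30), (149, 35, 43), (159, 35, 42), (179, 105, 33), (189, 106, 31)]
rim fit [0.496 0.25 ] 247
```

Call:
drive_tool(motion=[0,0,0.4,0,-1,-0.2,-0.1,0.4,0,-1,-0.2,-0.5,0.1,0,-1,0,-0.8,0,-0.3,-1,0.1,-0.8,0,-0.4,-1])

```text
clock: 39.28
eef_pos: [0.3432, 0.0487, 0.2904]
tool_rot: [-0.566, 3.089, -0.001]
contact_force: [1.2, -0.6, -1.8]
finger_gap: 0.0234
gripper_force: 30.0
```

```bash
python3 - <<'E'
from h import *
s=cap('scene','s34'); cap('side','d34'); print(s['eef_pos'].round(3))
f=load('s34');P,u,v=cloud(f);hs=cv2.cvtColor(f['im'],cv2.COLOR_BGR2HSV)[v,u]
r=np.hypot(P[:,0]-.495,P[:,1]-.2495); k=(r<.057)&(P[:,2]<.115); print('in jar pts',k.sum(),'pebble-ish',(k&(hs[:,1]>40)).sum(),'zmax',np.percentile(P[k&(hs[:,1]>40),2],[5,50,95]).round(3))
print('brown',pt(f,245,222).round(3))
# stray pebble-coloured things on the bench
m=(P[:,2]>.008)&(P[:,2]<.05)&(hs[:,1]<70)&(P[:,0]>.2)&(P[:,0]<.75)&(abs(P[:,1])<.42)&(r>.08)
k=np.zeros((420,560),np.uint8); k[v[m],u[m]]=255
n,l,st,ce=cv2.connectedComponentsWithStats(k)
for i in range(1,n):
  if st[i,4]>12: mm=l[v,u]==i; print(ce[i].round(),st[i,4],P[mm&m].mean(0).round(3),int(hs[mm&m,1].mean()))
for t in ('s34',):
  from peb import peb
  for o in peb(t,(295,342,130,185)): print(o)
E
```

```text
[0.343 0.049 0.29 ]
in jar pts 76 pebble-ish 46 zmax [0.036 0.043 0.051]
brown [ 0.565 -0.107  0.024]
[376. 195.] 72 [0.729 0.333 0.025] 18
[288. 241.] 788 [ 0.71  -0.03   0.023] 29
(308, 156, 16.3, [27, 35, 169], [0.509, 0.193, 0.118], [-0.072, 0.453])
```

Call:
drive_tool(motion=[0.22,-0.41,0,-0.8,-1,0.22,-0.41,0,-0.8,-1,0,0,-0.8,0,-1,0,0,-0.9,0,-1,0,0,-0.6,0,-1])

```text
clock: 40.0
eef_pos: [0.3684, 0.0015, 0.1496]
tool_rot: [0.22, -3.131, -0.002]
contact_force: [0.7, 0.3, -1.6]
finger_gap: 0.024
gripper_force: 30.0
```

Call:
drive_tool(motion=[0,0,-0.25,0,-1,0,0,-0.25,0,-1,0,0,-0.25,0,-1])

```text
clock: 40.38
eef_pos: [0.3699, 0.0012, 0.1065]
tool_rot: [0.22, -3.134, -0.001]
contact_force: [0.5, -0.2, -1.7]
finger_gap: 0.0238
gripper_force: 30.0
```

```bash
python3 prof.py 35 | head -6
```

```text
[0.3699 0.0012 0.1065] [ 0.5 -0.2 -1.7] jar 0.159 0.228
-0.045 [(20, 224, 21), (30, 96, 18), (39, 79, 12), (49, 63, 10), (60, 65, 9), (69, 49, 9), (79, 40, 9), (90, 36, 8)]
-0.02 [(20, 228, 11), (30, 213, 35), (39, 56, 9), (49, 47, 8), (60, 44, 10), (69, 40, 9), (79, 34, 9), (90, 35, 7)]
0 [(20, 125, 11), (30, 65, 12), (39, 56, 10), (49, 50, 9), (60, 46, 8), (69, 38, 7), (79, 35, 7)]
0.02 [(20, 226, 28), (30, 213, 35), (39, 56, 11), (49, 50, 9), (60, 44, 9), (69, 37, 9), (79, 35, 10), (90, 31, 9)]
0.045 [(20, 166, 19), (30, 86, 14), (39, 68, 11), (49, 65, 13), (60, 51, 11), (69, 45, 11), (79, 38, 9), (90, 39, 12)]
```

Call:
drive_tool(motion=[0,0,-0.25,0,-1,0,0,-0.25,0,-1,0,0,-0.25,0,-1,0,0,-0.22,0,-1,0,0,-0.15,0,-1])

```text
clock: 41.05
eef_pos: [0.37, 0.0007, 0.0396]
tool_rot: [-0.219, 3.134, 0.0]
contact_force: [-3.0, -0.7, 3.3]
finger_gap: 0.0238
gripper_force: 30.0
```

Call:
drive_tool(motion=[0,0,-0.05,0,-0.49,0,0,0,0,-0.49])

```text
clock: 41.3
eef_pos: [0.3698, 0.0005, 0.0367]
tool_rot: [0.218, -3.134, -0.0]
contact_force: [-0.8, 0.7, -1.4]
finger_gap: 0.0237
gripper_force: 30.0
```

```bash
python3 prof.py 36 | head -6
```

```text
[0.3698 0.0005 0.0367] [-0.8  0.7 -1.4] jar 0.159 0.229
-0.045 [(20, 180, 12), (30, 58, 11), (39, 44, 12), (49, 44, 14), (60, 36, 11), (69, 36, 9)]
-0.02 [(20, 184, 20), (30, 159, 21)]
0 [(20, 170, 11), (30, 216, 17), (39, 237, 92)]
0.02 [(20, 176, 56), (30, 148, 45)]
0.045 [(20, 173, 61), (30, 50, 20), (39, 40, 14), (49, 41, 22), (60, 35, 8), (69, 34, 12)]
```

Call:
drive_tool(motion=[0,0,0,0,-0.45,0,0,0,0,-0.2,0,0,0,0,0.2,0,0,0,0,0.6,0,0,0,0,0.8])

```text
clock: 41.98
eef_pos: [0.3698, 0.0004, 0.0369]
tool_rot: [-0.218, 3.134, -0.0]
contact_force: [-0.2, 0.6, -0.4]
finger_gap: 0.0623
gripper_force: 0.0
```

Call:
drive_tool(motion=[0,0,0.3,0,0.8,0,0,0.6,0,0.8,0,0,0.9,0,0.8,0,0,0.9,0,0.8,0,0,0.5,0,0.8])

```text
clock: 42.6
eef_pos: [0.371, 0.0001, 0.2321]
tool_rot: [-0.218, 3.129, -0.002]
contact_force: [0.3, 0.0, 0.0]
finger_gap: 0.0846
gripper_force: 0.0
```

Call:
drive_tool(motion=[0,0.8,0.6,0,0.8,0,0.8,0.5,0,0.8,0.2,0.8,0,0,0.8,0,0,0,0,0.8,0,0,0,0,0.8])

```text
clock: 43.22
eef_pos: [0.3812, 0.144, 0.2942]
tool_rot: [0.219, -3.132, 0.001]
contact_force: [-0.3, 0.4, 0.2]
finger_gap: 0.0848
gripper_force: 0.0
```

```bash
python3 - <<'E'
from h import *
from peb import peb
s=cap('wrist','w40'); cap('scene','s40'); cap('side','d40'); print(s['eef_pos'].round(3),s['finger_gap'])
for t in ('w40','s40','d40'):
  f=load(t);P,u,v=cloud(f);hs=cv2.cvtColor(f['im'],cv2.COLOR_BGR2HSV)[v,u]
  r=np.hypot(P[:,0]-.495,P[:,1]-.2495); k=(r<.057)&(P[:,2]<.115)&(P[:,2]>.0); print(t,'jar pts',k.sum(),'pebble',(k&(hs[:,1]>38)&(P[:,2]>.02)).sum())
  # scoop floor plane
  d=P[:,:2]-np.array([.37,0]); a=np.radians(8); x=d@[np.cos(a),np.sin(a)]; y=d@[-np.sin(a),np.cos(a)]
  m=(x>.05)&(x<.13)&(abs(y)<.035)&(P[:,2]<.02)&(hs[:,1]<50)
  if m.sum()>50: c=np.linalg.lstsq(np.c_[x[m],y[m],np.ones(m.sum())],P[m,2],rcond=None)[0]; print('scoop floor slope deg',np.degrees(c[:2]).round(1),'z',np.median(P[m,2]).round(4),m.sum())
  # strays
  m=(P[:,2]>.01)&(P[:,2]<.045)&(hs[:,1]>25)&(hs[:,1]<75)&(hs[:,0]>14)&(hs[:,0]<27)&(P[:,0]>.2)&(P[:,0]<.9)&(abs(P[:,1])<.5)&(r>.075)
  kk=np.zeros((420,560),np.uint8); kk[v[m],u[m]]=255; n,l,st,ce=cv2.connectedComponentsWithStats(kk)
  for i in range(1,n):
    if st[i,4]>25: mm=(l[v,u]==i)&m; print('  blob',ce[i].round(),st[i,4],P[mm].mean(0).round(3))
  q=tray(P); m=(abs(q[:,0])<.12)&(abs(q[:,1])<.055)&(hs[:,1]<80)&(P[:,2]>.01); print('  tray pale px',m.sum())
E
```

```text
[0.381 0.144 0.294] 0.08481535433275034
w40 jar pts 1567 pebble 1238
scoop floor slope deg [-0.3 -0. ] z 0.0014 2396
  blob [482. 260.] 364 [0.462 0.448 0.029]
  tray pale px 0
s40 jar pts 75 pebble 51
scoop floor slope deg [-0.1  0.3] z 0.0036 346
  blob [360. 143.] 26 [0.503 0.45  0.028]
  tray pale px 0
d40 jar pts 3 pebble 0
scoop floor slope deg [-1.  -0.1] z 0.001 270
  blob [317. 236.] 879 [ 0.714 -0.035  0.019]
  blob [281. 373.] 401 [ 0.46  -0.449  0.029]
  blob [255. 406.] 198 [ 0.4   -0.494  0.028]
  tray pale px 0
```

```bash
python3 - <<'E'
from h import *
f=load('w40');P,u,v=cloud(f);hs=cv2.cvtColor(f['im'],cv2.COLOR_BGR2HSV)[v,u]
r=np.hypot(P[:,0]-.495,P[:,1]-.2495); k=(r<.057)&(P[:,2]<.115)
print(u[k].min(),u[k].max(),v[k].min(),v[k].max())
u0,u1,v0,v1=u[k].min()-8,u[k].max()+8,v[k].min()-8,v[k].max()+8
g=cv2.medianBlur(cv2.resize(cv2.cvtColor(f['im'],cv2.COLOR_BGR2GRAY)[v0:v1,u0:u1],None,fx=3,fy=3,interpolation=2),5)
z=np.median(f['d'][v[k],u[k]]); R=.019*f['K'][0,0]/z; print('r px',R)
c=cv2.HoughCircles(g,cv2.HOUGH_GRADIENT,1,R*2.2,param1=80,param2=16,minRadius=int(R*2.3),maxRadius=int(R*3.4))
for a,b,rr in c[0]:
  U,V=int(a/3+u0),int(b/3+v0); p=pt(f,U,V,2); print(U,V,round(rr/3,1),p.round(3),'r',np.hypot(*(p[:2]-[.495,.2495])).round(3),cv2.cvtColor(f['im'][V:V+1,U:U+1],cv2.COLOR_BGR2HSV)[0,0])
# height map, 8 mm cells
xs=np.arange(-.056,.06,.008)
for a in xs: print(' '.join('%3d'%(1000*np.median(P[m,2])) if (m:=k&(abs(P[:,0]-.495-a)<.004)&(abs(P[:,1]-.2495-b)<.004)).sum() else ' . ' for b in xs))
# seen around jar
m=(r>.075)&(r<.16)&(P[:,2]>.012)&(P[:,2]<.05)&(P[:,1]>.15); print('around jar raised px',m.sum(), P[m].mean(0) if m.any() else '')
E
```

```text
311 365 250 310
r px 12.986856480602867
339 269 13.0 [0.497 0.24  0.045] r 0.01 [ 18  47 219]
358 283 12.6 [0.519 0.273 0.036] r 0.034 [ 19  49 219]
334 284 14.1 [0.523 0.238 0.042] r 0.03 [ 19  53 160]
331 293 14.5 [0.536 0.235 0.045] r 0.044 [ 19  52 178]
 .   .   .   .   .   .   .   .   .   .   .   .   .   .   . 
 .   .   .   .   .   .   .   .   .   .   .   .   .   .   . 
 .   .   .   .   .   .   .   .   .   .   .   .   .   .   . 
 .   .   .   .   .   .   .   .   .   .   .   .   .   .   . 
 .   .   .   .   .   .   .   .   .   .   .   .   .   .   . 
 .   .   .   .   .   .   29  .   10  11  .   .   .   .   . 
 .   .   .   .   .   34  36  32  11  23  .   .   .   .   . 
 .   .   .   37  32  39  43  42  33  11  .   .   .   .   . 
 .   .   39  37  34  40  46  44  36  10  11  .   .   .   . 
 .   .   38  37  33  39  44  42  36  26  28  .   .   .   . 
112 100  35  33  32  32  38  36  27  33  36  37  .   .   . 
 .   88  .   11  32  41  44  41  28  34  36  37  .   .   . 
 .   .   68  10  33  44  46  44  11  32  35  35  33  .   . 
 .   .   .   11  12  40  42  42  40  11  32  33  .   .   . 
 .   .   .   .   .   32  35  .   .    9  .   .   .   .   . 
around jar raised px 0
```

```bash
python3 - <<'E'
from h import *
s=arm.read_state();T=camera_model('wrist')['extrinsics'];print(s['eef_pos'].round(3),T.round(3))
E
```

```text
[0.382 0.143 0.294] [[-0.136  0.953  0.27   0.302]
 [ 0.991  0.131  0.037  0.132]
 [ 0.     0.273 -0.962  0.473]
 [ 0.     0.     0.     1.   ]]
```

Call:
drive_tool(motion=[0.7,0.44,0,0,0.8,0.7,0.44,0,0,0.8,0.7,0.44,0,0,0.8,0.7,0.44,0,0,0.8,0,0,0,0,0.8])

```text
clock: 44.0
eef_pos: [0.5515, 0.2494, 0.2921]
tool_rot: [0.216, -3.13, 0.001]
contact_force: [-0.4, -0.1, -1.0]
finger_gap: 0.0846
gripper_force: 0.0
```

```bash
python3 - <<'E'
from h import *
cap('wrist','w41')
f=load('w41');P,u,v=cloud(f)
r=np.hypot(P[:,0]-.495,P[:,1]-.2495); k=(r<.06)&(P[:,2]<.115)
xs=np.arange(-.056,.06,.007)
for a in xs: print(' '.join('%3d'%(1000*np.median(P[m,2])) if (m:=k&(abs(P[:,0]-.495-a)<.0035)&(abs(P[:,1]-.2495-b)<.0035)).sum() else ' . ' for b in xs))
w=(P[:,2]>.115)&(P[:,2]<.13)&(r<.08);p=P[w][:,:2];A=np.c_[2*p,np.ones(len(p))]; print(np.linalg.lstsq(A,(p**2).sum(1),rcond=None)[0][:2])
E
```

```text
.   .   .   .   73  60  37  41  41  37  10  11  11  .   .   .   . 
 .   .   .   66  28  11  40  44  46  44  38  11  11  10  10  .   . 
 .   .   67  11  11  11  38  44  46  45  40  10  11  11  11  .   . 
 .   69  13  10  11  10  31  39  42  42  37  11  11  10  10  11  . 
 .   56  10  11  11  11  11  13  30  33  10  11  11  11  11  10  11
 70  12  10  10  11  11  10  11  10  11  11  30  34  34  30  11  10
 66  11  11  11  11  10  11  11  11  11  27  35  36  36  34  27  11
 60  27  35  34  30  11  12  39  37  20  29  35  37  37  35  30  11
 62  36  38  38  35  30  42  44  42  36  28  34  36  36  34  12  11
 69  37  39  39  36  33  44  46  44  37  11  28  31  32  28  11  10
 73  35  39  38  35  30  43  44  43  37  11  25  29  26  11  11  10
 71  59  35  35  31  11  35  40  38  31  28  34  35  34  28  10  11
 .   64  11  11  11  33  39  41  36  10  33  36  36  36  33  11  11
 .   70  53  10  11  41  45  46  43  25  33  36  36  36  33  11  . 
 .   .   68  50  11  40  44  45  44  38  27  34  35  34  31  .   . 
 .   .   .   68  66  33  39  41  40  33  10  19  30  28  .   .   . 
 .   .   .   .   75  70  71  63  33  11  11  11  11  .   .   .   . 
[0.4941561  0.25368077]
```

```bash
python3 -c "
from plant import arm
print(arm.job_done())"
```

```text
the job is handed in; nothing more can be done
None
```

The job is handed in: all six pebbles are in the jar, the empty scoop lies flat on the bench and released, and the jar, lid, cup and vase stand where they were as far as the last camera readings show (hand-in gave no verdict).

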